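# Unpack a transit crate of split bottles into the cellar carrier

### The job

First clear the way: lay the pry bar that was left across the carrier lengthwise on the rubber mat, and lift the neck board off the crate and lay it flat, grip up, on the clear left end of the bench. Then lift every small bottle out of the crate and stand it upright in a cell of its own in the carrier, setting it down gently and never tipping it, as the wine has a sediment. Finally put the neck board back on its cleats in the empty crate, and leave the other things on the bench alone.

Things in the scene. Friction and masses are not known exactly. Their poses are not given: they have to be found in the camera images.
- crate: Open pine transit crate, fixed, 258 (x) x 164 (y) mm. Origin: centre of its underside, on the bench; z up. A brown fibre tray in it (top 54 mm above the bench) has six round wells, 58 mm wide, floors 12 mm above the bench, centres at x = -70, 0, 70, y = -35, 35 mm. End panels (at x = -123, 123 mm, 12 mm thick) 160 mm high, slatted long sides 106 mm high.
- crate_seat (a point): Middle of the neck board's place in the crate, 135 mm above the bench, axes as the crate's: the board rests on two cleats, one inside each end panel (101 to 117 mm from the middle), whose tops are at this height. It drops between the end panels with 5 mm of play at each end; nothing stops it sideways (y).
- carrier: Open wooden carrier box, fixed, 216 (x) x 146 (y) mm, rim 80 mm above the bench, walls 6 mm. Origin: centre of its underside, on the bench; z up. Partitions (tops 69 mm high) make six square cells, 64 mm inside, centres at x = -70, 0, 70 and y = -35, 35 mm; cell floors 6 mm above the bench.
- neck_board: Plywood board, 224 (x) x 140 (y) x 12 mm, 0.3 kg, with six 43 mm holes in the pattern of the wells; the bottle necks stick up through them by 35 mm at the start. Origin: centre of the underside; z up. The bench around x 0.47, y 0.37 m (at least 140 mm either way in x, 90 mm in y) is kept clear for it.
- board_grip (a point): Centre of the neck board's wooden grip, 73 mm above the board's underside: a bar 110 mm long (the board's x), 18 mm wide (y) and 22 mm high on two uprights at 35 mm either side of the middle. Axes as the board's.
- pry_bar: Dark steel pry bar, 300 mm long along x, 20 mm wide (y) and 12 mm thick in the middle, about 0.5 kg; the claw at +x is bent up to 35 mm, the blade at -x is flat, 30 mm wide. Origin: centre of the underside of the middle part, close to its centre of mass; z up. At the start it lies on the carrier's rim.
- mat: Black rubber tool mat fixed at the right end of the bench, 340 (x) x 120 (y) x 3 mm. Origin: centre of its underside; x is its length.
- split1: Small wine bottle (split) of very dark green, nearly black glass with a white paper label, full, 52 mm diameter, 170 mm high, about 0.35 kg, brass-coloured neck 26 mm in diameter from 118 mm to the top. Origin: centre of its base; z up along the bottle. All bottles are alike; it may be absent.
- split2: Small wine bottle (split) of very dark green, nearly black glass with a white paper label, full, 52 mm diameter, 170 mm high, about 0.35 kg, brass-coloured neck 26 mm in diameter from 118 mm to the top. Origin: centre of its base; z up along the bottle. All bottles are alike; it may be absent.
- split3: Small wine bottle (split) of very dark green, nearly black glass with a white paper label, full, 52 mm diameter, 170 mm high, about 0.35 kg, brass-coloured neck 26 mm in diameter from 118 mm to the top. Origin: centre of its base; z up along the bottle. All bottles are alike; it may be absent.
- split4: Small wine bottle (split) of very dark green, nearly black glass with a white paper label, full, 52 mm diameter, 170 mm high, about 0.35 kg, brass-coloured neck 26 mm in diameter from 118 mm to the top. Origin: centre of its base; z up along the bottle. All bottles are alike; it may be absent.
- split5: Small wine bottle (split) of very dark green, nearly black glass with a white paper label, full, 52 mm diameter, 170 mm high, about 0.35 kg, brass-coloured neck 26 mm in diameter from 118 mm to the top. Origin: centre of its base; z up along the bottle. All bottles are alike; it may be absent.
- split6: Small wine bottle (split) of very dark green, nearly black glass with a white paper label, full, 52 mm diameter, 170 mm high, about 0.35 kg, brass-coloured neck 26 mm in diameter from 118 mm to the top. Origin: centre of its base; z up along the bottle. All bottles are alike; it may be absent.
- corkscrew: Bystander: wooden-handled corkscrew lying on the bench, 100 x 90 mm, 17 mm high; leave alone.
- tastevin: Bystander: shallow steel tasting cup, 84 mm diameter, 30 mm high; leave alone.
- wax_tin: Bystander: steel tin, 70 mm diameter, 75 mm high; leave alone.
- jug: Bystander: steel jug, 100 mm diameter, 130 mm high; leave alone.

How it is judged (in metres and radians):
On the way, in this order (a step that is already met when the one before it is completed fails the run):
1. the pry bar lies on the mat and the neck board lies flat on the bench (x of pry_bar in the frame of mat between -0.08 and 0.08 m and y of pry_bar in the frame of mat between -0.045 and 0.045 m and angle between the x axis of pry_bar and the x axis of mat, either way round below 0.35 rad and z of pry_bar in the frame of mat below 0.012 m and height (world z) of neck_board below 0.02 m and angle between neck_board's own z axis and vertical below 0.1 rad), for 0.2 s.
2. every bottle stands in the carrier (x of split1 in the frame of carrier between -0.088 and 0.088 m and y of split1 in the frame of carrier between -0.055 and 0.055 m and z of each of split1, split2, split3, split4, split5, split6 in the frame of carrier below 0.014 m and angle between each of split1, split2, split3, split4, split5, split6's own z axis and vertical below 0.1 rad and x of split2 in the frame of carrier between -0.088 and 0.088 m and y of split2 in the frame of carrier between -0.055 and 0.055 m and x of split3 in the frame of carrier between -0.088 and 0.088 m and y of split3 in the frame of carrier between -0.055 and 0.055 m and x of split4 in the frame of carrier between -0.088 and 0.088 m and y of split4 in the frame of carrier between -0.055 and 0.055 m and x of split5 in the frame of carrier between -0.088 and 0.088 m and y of split5 in the frame of carrier between -0.055 and 0.055 m and x of split6 in the frame of carrier between -0.088 and 0.088 m and y of split6 in the frame of carrier between -0.055 and 0.055 m), for 0.2 s.
At the end, for the whole second after the job is handed in: Bottles upright (0.1 rad) on the carrier's cell floors (8 mm); neck board level on the crate's cleats, within 12 mm lengthwise, 20 mm across and 0.1 rad of its place; pry bar along the mat, its centre within 80 mm along, 45 mm across and 0.35 rad of the mat's; all released and at rest (all of step 2 and x of neck_board in the frame of crate between -0.012 and 0.012 m and y of neck_board in the frame of crate between -0.02 and 0.02 m and z of neck_board in the frame of crate between 0.13 and 0.141 m and angle between neck_board's own z axis and vertical below 0.05 rad and angle between the x axis of neck_board and the x axis of crate, either way round below 0.1 rad and x of pry_bar in the frame of mat between -0.08 and 0.08 m and y of pry_bar in the frame of mat between -0.045 and 0.045 m and angle between the x axis of pry_bar and the x axis of mat, either way round below 0.35 rad and z of pry_bar in the frame of mat below 0.012 m and linear speed of each of split1, split2, split3, split4, split5, split6, neck_board, pry_bar below 0.03 m/s); the robot touches nothing.
It fails at once if a bottle is tipped by more than 0.6 rad (angle between any of split1, split2, split3, split4, split5, split6's own z axis and vertical above 0.6 rad).
It fails at once if a bottle is let fall (moves at over 0.5 m/s while the fingers do not hold it) ((linear speed of split1 above 0.5 m/s and contact force between the fingers and split1 below 0.1 N) or (linear speed of split2 above 0.5 m/s and contact force between the fingers and split2 below 0.1 N) or (linear speed of split3 above 0.5 m/s and contact force between the fingers and split3 below 0.1 N) or (linear speed of split4 above 0.5 m/s and contact force between the fingers and split4 below 0.1 N) or (linear speed of split5 above 0.5 m/s and contact force between the fingers and split5 below 0.1 N) or (linear speed of split6 above 0.5 m/s and contact force between the fingers and split6 below 0.1 N)).
It fails at once if a bystander is moved by more than 30 mm (distance of any of corkscrew, tastevin, wax_tin, jug from where it was at the start of the episode above 0.03 m).
Of split1, split2, split3, split4, split5, split6 only 3 to 5 are there at a start; the rules pass over those that are not, and their reading is None.
At some moment in a run one of pry_bar, neck_board may be knocked a few centimetres aside while the robot is not near it.
It also fails if it takes over 210 s, if anything falls off the work surface, if the arm or the gripper's body presses on something with over 40 N, if the wrist force passes 120 N, or if a joint passes its speed limit or range.

### The arm

A 6-joint arm with a two-finger parallel gripper is mounted at the origin on the work surface. World frame = base frame: x ahead of the robot, y to its left, z up, the work surface at z = 0. Lengths are in mm, angles in rad, forces in N, time in s.
With the tool pointing down it reaches from about 250 to 800 mm from the base axis. Payload 8.5 kg.
Tool frame: the origin (TCP) lies at the very end of the fingers, on their centre line; the grasp point (between the pads) lies 19 mm behind it; z points along the fingers, y is the line along which they close (so a half turn about z gives the same grasp; the last joint's range is limited). The gripper opens to 85 mm and grips with 20 to 120 N. Pads are 22 mm wide; open, the fingers measure 114 mm over their backs; the gripper's body (76 mm by 85 mm) begins 54 mm behind the grasp point. The pads swing forward as they close: fully open they stand 13 mm farther back than shut.
Start: joints at [-1.104, 0.238, -0.013, 1.319, 0, 1.571], TCP at [236.245, -468.793, 231.276] pointing down, gripper open.
Joint ranges: [-2.66, 2.66], [-1.03, 1.9], [-1.14, 1.46], [-1.82, 2.27], [-1.45, 1.34], [-3.14, 3.14]. Speed limits (rad/s): [2.22, 2.22, 2.79, 3.14, 3.14, 3.14].

### API

Orientations are given as a unit quaternion [w, x, y, z].
In Python, from rig import env gives the robot as it stands.
- The arm moves only by the shell command python3 -m pendant 'ROWS'. ROWS is JSON, a list of rows, each an object of numbers: "wx", "wy", "wz": the turn, a rotation vector about the tool's x, y, z in rad; "x", "y", "z": the shift along the tool's x, y, z in mm; "grip": the opening, from 0 (shut) to 1 (fully open). In form: [{"wx": .., "wy": .., "wz": .., "x": .., "y": .., "z": .., "grip": ..}, ...]. A call has 1 to 20 rows; each row shifts and turns the commanded pose from where the row before left it, along the tool's axes as they then stand; what a row does not reach is not made up. A row lasts 1/10 s, in which the tool goes at most 50 mm and 8.59 degrees, less where a joint would pass 70% of its speed; a pose out of reach is approached as far as the arm can. A call with a gripper value outside its range is refused whole. The fingers move at their own pace and stop on an object; the grip force is fixed at half the most. Time passes only in rows, so rows that do not move let the fingers close. It gives the time, the measured TCP pose, the force, the opening and the grip force at its end, in the units of the state.
- env.state(): the state, without advancing time (a new reading comes with each control period).
- env.get_image(name): name is "scene" or "top" or "wrist"; returns a dict with "color" (480x640x3 uint8, blue, green, red), "depth" (480x640 float32, mm along the optical axis (not along the pixel's ray), 0 where there is no reading), "K" (3x3 intrinsics, pixels), "T" (4x4, takes a point from camera to world coordinates); the wrist camera has in their place "T_tool_cam" (4x4, takes a point from camera to tool coordinates, whose origin is the TCP and whose axes are the flange's). Camera axes: x right, y up, looking along -z (the intrinsics and any distortion apply to the point x, -y, -z); pixel columns grow to the right and rows downward; lengths in mm; the calibration is good to about 2 mm. A picture is of the moment at which its call begins: read the wrist's pose just before it.
- env.close_job(): hands the job in; it is judged then, once.
The state is a dict: "time": time; "joint_positions": joint angles; "joint_vel": joint speeds; "effort": joint torques, N m; "eef_pos": TCP position; "eef_rot": TCP orientation; "contact_force": force on the tool from outside, world axes, zero at the start; "moment": the same for the moment, N m; "grip_width": finger opening in mm; "finger_force": force on a finger pad.
Only numpy, scipy, OpenCV 4.12 (cv2) and the standard library are available. Lean on these libraries where they do the work, as an engineer would, in place of code of your own. Each camera call takes 0.05 s, during which the arm holds its last target. There are 200 camera calls.

## Working session

There is one attempt and no reset: what is moved stays moved. The work goes in short steps, Python scripts to look and compute and a shell command to move; the robot and the scene stay as the last step left them, time stands still between calls to the robot, and variables do not carry over. Pictures are saved under pics/ and viewed, at most 14 in all, crops included, and the job is handed in when it is done.

```bash
ls; mkdir -p pics
cat > h.py <<'E'
import numpy as np, cv2
from rig import env
from scipy.spatial.transform import Rotation as R
def get(n):
    s=env.state(); im=env.get_image(n); 
    if n=='wrist':
        q=s['eef_rot']; T=np.eye(4); T[:3,:3]=R.from_quat([q[1],q[2],q[3],q[0]]).as_matrix(); T[:3,3]=s['eef_pos']
        im['T']=T@np.array(im['T_tool_cam'])
    return im
def cloud(im):
    K=np.array(im['K']);T=np.array(im['T']);d=im['depth']
    v,u=np.mgrid[:480,:640]
    P=np.stack([(u-K[0,2])/K[0,0]*d,-(v-K[1,2])/K[1,1]*d,-d],-1)
    W=P@T[:3,:3].T+T[:3,3]; W[d==0]=np.nan; return W
def ray(im,uv,z):
    K=np.array(im['K']);T=np.array(im['T']);uv=np.atleast_2d(uv).astype(float)
    r=np.stack([(uv[:,0]-K[0,2])/K[0,0],-(uv[:,1]-K[1,2])/K[1,1],-np.ones(len(uv))],-1)@T[:3,:3].T
    return T[:3,3]+r*((z-T[2,3])/r[:,2])[:,None]
E
python3 - <<'E'
from h import *
print(env.state())
for n in ['top','scene']:
    im=get(n); cv2.imwrite(f'pics/{n}0.png',im['color']); np.savez(f'{n}0.npz',**{k:im[k] for k in('color','depth','K','T')})
    print(n,im['K'],im['T'],[k for k in im])
E
```

```text
pics
{'time': 0.0, 'joint_positions': array([-1.10402010e+00,  2.38757277e-01, -1.42350500e-02,  1.31923035e+00,
       -7.57332092e-06,  1.57078361e+00]), 'joint_vel': array([-0.00122155, -0.00065095, -0.00168706, -0.00036827, -0.0004779 ,
        0.00024002]), 'effort': array([ 5.91169170e-03, -5.38782191e+01,  3.46440697e+01,  1.85069750e-02,
        1.63118111e-04, -2.26330719e-06]), 'eef_pos': array([ 236.06388809, -468.46311672,  230.69744923]), 'eef_rot': array([-6.92965665e-04,  9.72886675e-01,  2.31281233e-01, -1.68619373e-04]), 'contact_force': array([ 0.63615565,  1.24521326, -0.27921147]), 'moment': array([-0.01303444,  0.03637611,  0.02557305]), 'finger_force': 0.0, 'grip_width': 85.59086224328182}
top [[537.31807618   0.         318.95412988]
 [  0.         537.31807618 232.19423241]
 [  0.           0.           1.        ]] [[-2.97315886e-02  9.86220439e-01 -1.62742980e-01  3.49270683e+02]
 [-9.99381238e-01 -3.23908010e-02 -1.37104422e-02 -1.97583642e-01]
 [-1.87928938e-02  1.62234647e-01  9.86573234e-01  1.49465161e+03]
 [ 0.00000000e+00  0.00000000e+00  0.00000000e+00  1.00000000e+00]] ['color', 'depth', 'K', 'T']
scene [[438.74803832   0.         318.31529053]
 [  0.         438.74803832 243.57635096]
 [  0.           0.           1.        ]] [[-9.99722034e-01 -2.32652228e-02 -3.81900246e-03  5.61131622e+02]
 [ 1.49455090e-02 -7.50645824e-01  6.60535751e-01  8.23078298e+02]
 [-1.82342297e-02  6.60295068e-01  7.50784880e-01  1.05712689e+03]
 [ 0.00000000e+00  0.00000000e+00  0.00000000e+00  1.00000000e+00]] ['color', 'depth', 'K', 'T']
```

View pics/top0.png

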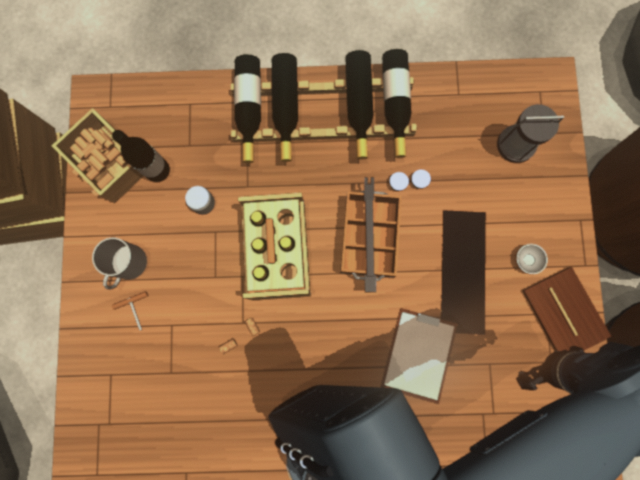

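View pics/scene0.png

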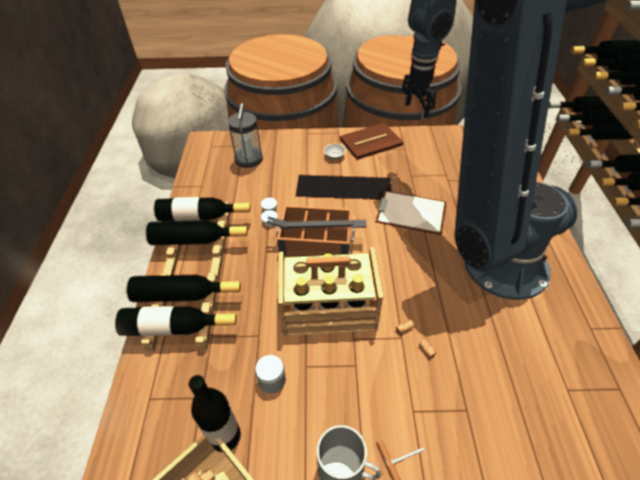

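The top view shows the crate at about (275,245) with four brass necks at (257,218), (259,244), (287,243) and (260,273). The carrier is at (370,235) with the bar on it from (370,178) to (370,290), and the mat is at (463,270). The scene view agrees, and the clear board area at upper left is free apart from the corks.

```bash
cat > m1.py <<'E'
from h import *
for n in ['top','scene']:
    im=dict(np.load(f'{n}0.npz')); W=cloud(im); hsv=cv2.cvtColor(im['color'],cv2.COLOR_BGR2HSV)
    X,Y,Z=W[...,0],W[...,1],W[...,2]
    def rep(name,m):
        m=m.astype(np.uint8)
        nn,l,st,c=cv2.connectedComponentsWithStats(m)
        for i in range(1,nn):
            if st[i,4]>25:
                p=W[l==i]; p=p[~np.isnan(p[:,0])]
                if len(p)<10: continue
                r=cv2.minAreaRect(p[:,:2].astype(np.float32))
                print(n,name,st[i,4],'rect',np.round(r[0],0),np.round(r[1],0),round(r[2],1),'z',np.round(np.percentile(p[:,2],[5,50,95]),0))
    roi=(X>250)&(X<750)&(Y>-450)&(Y<300)
    dark=(hsv[...,2]<70)&(hsv[...,1]<90)
    rep('mat',roi&(Z<12)&(hsv[...,2]<50)&(Y<-100))
    rep('bar',roi&(Z>75)&(Z<135)&(Y<-20)&(Y>-220)&(hsv[...,1]<110))
    rep('board',roi&(Z>138)&(Z<158)&(Y<220)&(Y>0))
    rep('necktop',roi&(Z>170)&(Z<195)&(Y<220)&(Y>0))
    rep('crate end',roi&(Z>130)&(Z<190)&(Y<220)&(Y>-10))
    rep('grip',roi&(Z>195)&(Z<240)&(Y<220)&(Y>0))
    rep('carrier',roi&(Z>60)&(Z<86)&(Y<0)&(Y>-200)&(hsv[...,1]>110))
E
python3 m1.py
```

```text
top mat 66 rect [ 492. -398.] [54. 22.] 39.1 z [-3.  3.  7.]
top mat 59 rect [ 475. -369.] [32. 39.] 67.7 z [-3.  1.  6.]
top bar 901 rect [ 571. -114.] [ 29. 299.] 87.6 z [ 82.  88. 100.]
top board 3368 rect [552. 139.] [241. 159.] 0.8 z [141. 146. 152.]
top board 33 rect [421. 100.] [12. 35.] 2.6 z [149. 156. 158.]
top board 39 rect [417. 173.] [11. 36.] 8.7 z [145. 155. 158.]
top necktop 95 rect [610. 174.] [25. 25.] 5.7 z [175. 181. 187.]
top necktop 94 rect [543. 103.] [25. 25.] 63.7 z [175. 182. 186.]
top necktop 95 rect [541. 172.] [25. 25.] 59.1 z [177. 181. 186.]
top necktop 94 rect [470. 170.] [25. 24.] 84.1 z [176. 181. 186.]
top crate end 4639 rect [543. 138.] [259. 164.] 2.4 z [138. 147. 180.]
top grip 354 rect [543. 138.] [109.  19.] 2.1 z [211. 217. 221.]
top carrier 426 rect [583. -75.] [ 68. 222.] 85.6 z [64. 77. 83.]
top carrier 498 rect [ 572. -155.] [ 73. 218.] 83.8 z [63. 76. 83.]
scene mat 1690 rect [ 472. -373.] [113. 328.] 84.8 z [0. 4. 8.]
scene bar 659 rect [ 570. -113.] [ 31. 303.] 88.0 z [ 81.  89. 103.]
scene board 2717 rect [536. 138.] [251. 152.] 0.1 z [141. 148. 152.]
scene necktop 47 rect [510. 141.] [11. 20.] 67.4 z [171. 183. 193.]
scene necktop 41 rect [578. 146.] [16.  6.] 6.0 z [172. 182. 194.]
scene necktop 102 rect [540. 171.] [27. 25.] 57.2 z [173. 183. 185.]
scene necktop 100 rect [470. 171.] [26. 27.] 11.3 z [173. 183. 185.]
scene necktop 101 rect [610. 174.] [26. 27.] 9.1 z [173. 183. 186.]
scene crate end 3936 rect [540. 138.] [256. 165.] 2.4 z [137. 148. 183.]
scene grip 451 rect [542. 137.] [110.  21.] 1.7 z [199. 217. 221.]
scene carrier 462 rect [ 569. -168.] [ 63. 218.] 89.8 z [62. 74. 83.]
scene carrier 627 rect [579. -81.] [ 81. 221.] 86.7 z [61. 73. 83.]
```

```bash
cat > m2.py <<'E'
from h import *
for n in ['top','scene']:
    im=dict(np.load(f'{n}0.npz')); W=cloud(im); hsv=cv2.cvtColor(im['color'],cv2.COLOR_BGR2HSV)
    X,Y,Z=W[...,0],W[...,1],W[...,2]
    m=(Z>66)&(Z<88)&(Y<-20)&(Y>-215)&(X>420)&(X<720)&(hsv[...,1]>110)
    m=cv2.morphologyEx(m.astype(np.uint8),cv2.MORPH_OPEN,np.ones((2,2)))
    print(n,'carrier',cv2.minAreaRect(W[m>0][:,:2].astype(np.float32)),m.sum())
    m=((hsv[...,2]<60)&(np.abs(Z-2)<12)&(X>250)&(X<680)&(Y<-270)&(Y>-480)).astype(np.uint8)
    m=cv2.morphologyEx(m,cv2.MORPH_OPEN,np.ones((3,3)))
    c=max(cv2.findContours(m,0,2)[0],key=cv2.contourArea)
    print(n,'mat',cv2.minAreaRect(ray(im,c[:,0],3)[:,:2].astype(np.float32)))
im=dict(np.load('top0.npz')); print(ray(im,[[443,211],[485,212],[484,333],[443,331]],3))
im=dict(np.load('scene0.npz')); print(ray(im,[[299,176],[390,178],[393,198],[296,196]],3))
s=env.state();print(s['eef_pos'])
E
python3 m2.py
```

```text
top carrier ((581.9578247070312, -126.73651885986328), (156.47805786132812, 235.1394500732422), 83.73908233642578) 724
top mat ((516.977294921875, -377.73602294921875), (110.64859008789062, 245.466796875), 85.47530364990234)
scene carrier ((519.90380859375, -99.15235900878906), (308.96600341796875, 152.69833374023438), 39.277462005615234) 851
scene mat ((471.0847473144531, -374.0630187988281), (108.5136947631836, 332.3794250488281), 85.26934051513672)
[[ 644.38525991 -330.92564565    3.        ]
 [ 637.56463723 -448.3854676     3.        ]
 [ 303.45645157 -419.04083747    3.        ]
 [ 312.04469169 -308.61506727    3.        ]]
[[ 633.0786718  -440.03544003    3.        ]
 [ 298.84080802 -416.4450927     3.        ]
 [ 301.52519249 -308.98758467    3.        ]
 [ 642.17123417 -331.19320179    3.        ]]
[ 236.10046154 -468.50026426  230.7290476 ]
```

```bash
python3 -m pendant '[{"wz":0.127},{"wz":0.127},{"wz":0.127},{"wz":0.127},{"x":26.7,"y":-30.6},{"x":26.7,"y":-30.6},{"x":26.7,"y":-30.6},{"x":26.7,"y":-30.6},{"x":26.7,"y":-30.6},{"x":26.7,"y":-30.6},{"x":26.7,"y":-30.6},{"x":26.7,"y":-30.6},{"x":26.7,"y":-30.6},{"x":26.7,"y":-30.6},{"x":26.7,"y":-30.6},{"x":26.7,"y":-30.6},{"grip":0.7},{"grip":0.7}]'
cat > w.py <<'E'
import sys
from h import *
# usage: w.py X Y Z YAWDEG -> shift in tool axes (after the turn)
def where():
    s=env.state();q=s['eef_rot'];M=R.from_quat([q[1],q[2],q[3],q[0]]).as_matrix()
    return np.array(s['eef_pos']),M,s
if __name__=='__main__':
    p,M,s=where(); yaw=np.degrees(np.arctan2(M[1,0],M[0,0]))
    print('pos',p.round(1),'yaw',yaw.round(2),'tilt',np.degrees(np.arccos(-M[2,2])).round(2),'grip',round(s['grip_width'],1),'F',np.round(s['contact_force'],1),'t',s['time'])
    if len(sys.argv)>3:
        t=np.array([float(a) for a in sys.argv[1:4]]); d=t-p
        a=np.radians(float(sys.argv[4]) if len(sys.argv)>4 else yaw)
        print('wz',round(np.radians(yaw)-a,4),'x',round(d[0]*np.cos(a)+d[1]*np.sin(a),1),'y',round(d[0]*np.sin(a)-d[1]*np.cos(a),1),'z',round(-d[2],1),'dist',np.linalg.norm(d).round())
E
python3 - <<'E'
from h import *
im=get('wrist'); cv2.imwrite('pics/w1.png',im['color']); np.savez('w1.npz',**{k:im[k] for k in('color','depth','K','T')})
W=cloud(im);X,Y,Z=W[...,0],W[...,1],W[...,2]; print(np.nanmin(X),np.nanmax(X),np.nanmin(Y),np.nanmax(Y),im['T_tool_cam'])
E
python3 w.py 571 -114 81 -2.4
```

```text
-520.0132631909767 515.6369979519604 -1718.0051654267418 -147.99439107941066 [[-1.51371148e-03  9.58134612e-01  2.86314118e-01  7.40370993e+01]
 [ 9.99998766e-01  1.32993302e-03  8.36335824e-04  1.92507424e+00]
 [ 4.20543701e-04  2.86315031e-01 -9.58135443e-01 -1.43419220e+02]
 [ 0.00000000e+00  0.00000000e+00  0.00000000e+00  1.00000000e+00]]
pos [ 236.1 -468.6  230.8] yaw 26.74 tilt 0.06 grip 85.3 F [ 0.3 -0.1  0.2] t 0.15
wz 0.5087 x 319.7 y -368.3 z 149.8 dist 510.0$[0]: bad value
```

View pics/w1.png

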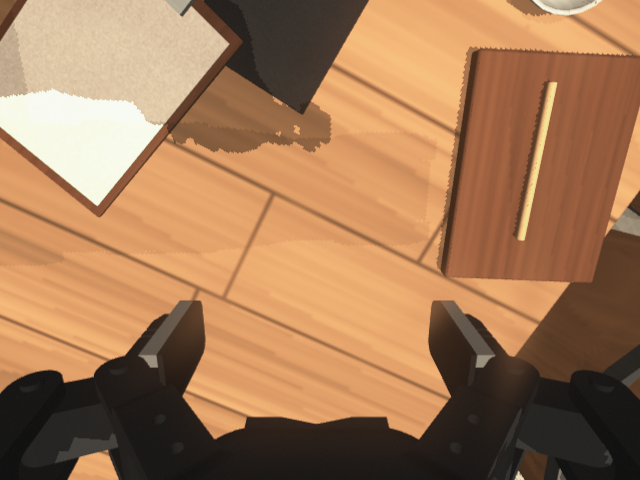

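The arm has not moved yet because the rows were refused. The picture shows the mat corner at about (300,110) and the fingers at the bottom. Each row probably needs every key.

```bash
python3 -m pendant '[{"wx":0,"wy":0,"wz":0.127,"x":0,"y":0,"z":0,"grip":1},{"wx":0,"wy":0,"wz":0.127,"x":0,"y":0,"z":0,"grip":1},{"wx":0,"wy":0,"wz":0.127,"x":0,"y":0,"z":0,"grip":1},{"wx":0,"wy":0,"wz":0.127,"x":0,"y":0,"z":0,"grip":1},{"wx":0,"wy":0,"wz":0,"x":26.7,"y":-30.6,"z":0,"grip":1},{"wx":0,"wy":0,"wz":0,"x":26.7,"y":-30.6,"z":0,"grip":1},{"wx":0,"wy":0,"wz":0,"x":26.7,"y":-30.6,"z":0,"grip":1},{"wx":0,"wy":0,"wz":0,"x":26.7,"y":-30.6,"z":0,"grip":1},{"wx":0,"wy":0,"wz":0,"x":26.7,"y":-30.6,"z":0,"grip":1},{"wx":0,"wy":0,"wz":0,"x":26.7,"y":-30.6,"z":0,"grip":1},{"wx":0,"wy":0,"wz":0,"x":26.7,"y":-30.6,"z":0,"grip":1},{"wx":0,"wy":0,"wz":0,"x":26.7,"y":-30.6,"z":0,"grip":1},{"wx":0,"wy":0,"wz":0,"x":26.7,"y":-30.6,"z":0,"grip":1},{"wx":0,"wy":0,"wz":0,"x":26.7,"y":-30.6,"z":0,"grip":1},{"wx":0,"wy":0,"wz":0,"x":26.7,"y":-30.6,"z":0,"grip":1},{"wx":0,"wy":0,"wz":0,"x":26.7,"y":-30.6,"z":0,"grip":0.7},{"wx":0,"wy":0,"wz":0,"x":0,"y":0,"z":0,"grip":0.7},{"wx":0,"wy":0,"wz":0,"x":0,"y":0,"z":0,"grip":0.7}]'
cat > snap.py <<'E'
import sys
from h import *
n,f=sys.argv[1:3]; im=get(n); cv2.imwrite(f'pics/{f}.png',im['color']); np.savez(f'{f}.npz',**{k:im[k] for k in('color','depth','K','T')})
E
python3 snap.py wrist w2; python3 w.py 571 -114 81 -2.4
python3 - <<'E'
from h import *
im=dict(np.load('w2.npz')); W=cloud(im);X,Y,Z=W[...,0],W[...,1],W[...,2]; hsv=cv2.cvtColor(im['color'],cv2.COLOR_BGR2HSV)
m=(Z>75)&(Z<125)&(hsv[...,1]<110)&(Y<-50)&(Y>-200)&(X>400)&(np.arange(480)[:,None]<300)
p=W[m]; print(m.sum(), cv2.minAreaRect(p[:,:2].astype(np.float32)), np.percentile(p[:,2],[5,25,50,75,95]))
E
```

```text
time: 1.95
eef_pos: [571.6, -114.3, 230.6]
eef_rot: [-0.0, 1.0, -0.02, -0.001]
contact_force: [-0.5, 0.4, -0.1]
grip_width: 60.0
finger_force: 0.0
pos [ 571.1 -115.   230.8] yaw -2.32 tilt 0.07 grip 59.6 F [-0.4 -1.1  0.1] t 2.0
wz 0.0014 x -0.1 y -1.0 z 149.8 dist 150.0
9413 ((619.6021728515625, -103.5211410522461), (142.4810028076172, 197.68650817871094), 61.345909118652344) [ 80.62910342  86.94194295  89.11714465  91.87079097 103.04566147]
```

View pics/w2.png

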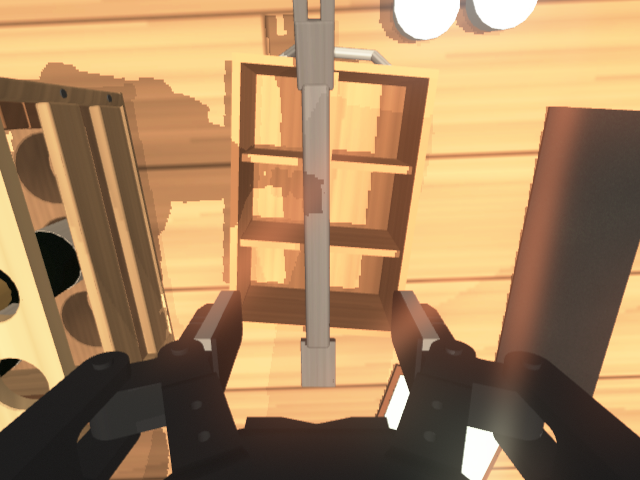

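The bar lies along the tool's x axis, centred on column 317 between the fingers at 215 and 420. The carrier's rim corners are near (232,61), (438,77) and (395,328). The bar top is about 90 mm high, which agrees with the text. Grasping it now.

```bash
python3 -m pendant '[{"wx":0,"wy":0,"wz":0,"x":0,"y":-1,"z":40,"grip":0.7},{"wx":0,"wy":0,"wz":0,"x":0,"y":0,"z":40,"grip":0.7},{"wx":0,"wy":0,"wz":0,"x":0,"y":0,"z":40,"grip":0.7},{"wx":0,"wy":0,"wz":0,"x":0,"y":0,"z":20,"grip":0.7},{"wx":0,"wy":0,"wz":0,"x":0,"y":0,"z":9,"grip":0.7},{"wx":0,"wy":0,"wz":0,"x":0,"y":0,"z":0,"grip":0.1},{"wx":0,"wy":0,"wz":0,"x":0,"y":0,"z":0,"grip":0},{"wx":0,"wy":0,"wz":0,"x":0,"y":0,"z":0,"grip":0},{"wx":0,"wy":0,"wz":0,"x":0,"y":0,"z":0,"grip":0},{"wx":0,"wy":0,"wz":0,"x":0,"y":0,"z":0,"grip":0},{"wx":0,"wy":0,"wz":0,"x":0,"y":0,"z":0,"grip":0},{"wx":0,"wy":0,"wz":0,"x":0,"y":0,"z":0,"grip":0}]'; python3 w.py
```

```text
time: 3.2
eef_pos: [572.4, -114.7, 84.1]
eef_rot: [0.001, 1.0, -0.021, 0.001]
contact_force: [-2.0, -2.9, 7.0]
grip_width: 17.7
finger_force: 58.7
pos [ 572.4 -114.7   84.1] yaw -2.37 tilt 0.17 grip 17.7 F [-2.  -2.9  7. ] t 3.2
```

```bash
python3 -m pendant '[{"wx":0,"wy":0,"wz":0,"x":0,"y":0,"z":-10,"grip":0},{"wx":0,"wy":0,"wz":0,"x":0,"y":0,"z":-20,"grip":0},{"wx":0,"wy":0,"wz":0,"x":0,"y":0,"z":-25,"grip":0},{"wx":0,"wy":0,"wz":0,"x":0,"y":0,"z":-25,"grip":0},{"wx":0,"wy":0,"wz":0,"x":0,"y":0,"z":0,"grip":0}]'; python3 w.py 472 -375 60 -5
```

```text
time: 3.7
eef_pos: [573.3, -114.3, 166.0]
eef_rot: [0.0, 1.0, -0.021, 0.003]
contact_force: [1.1, 0.3, -5.0]
grip_width: 17.5
finger_force: 59.4
pos [ 573.3 -114.3  166. ] yaw -2.35 tilt 0.32 grip 17.5 F [ 1.1  0.3 -5. ] t 3.7
wz 0.0462 x -78.2 y 268.6 z 106.0 dist 299.0
```

```bash
python3 -m pendant '[{"wx":0,"wy":0,"wz":0.046,"x":-20,"y":10,"z":0,"grip":0},{"wx":0,"wy":0,"wz":0,"x":-30,"y":20,"z":0,"grip":0},{"wx":0,"wy":0,"wz":0,"x":-28,"y":30,"z":0,"grip":0},{"wx":0,"wy":0,"wz":0,"x":0,"y":35,"z":0,"grip":0},{"wx":0,"wy":0,"wz":0,"x":0,"y":35,"z":0,"grip":0},{"wx":0,"wy":0,"wz":0,"x":0,"y":35,"z":0,"grip":0},{"wx":0,"wy":0,"wz":0,"x":0,"y":35,"z":0,"grip":0},{"wx":0,"wy":0,"wz":0,"x":0,"y":35,"z":20,"grip":0},{"wx":0,"wy":0,"wz":0,"x":0,"y":23,"z":30,"grip":0},{"wx":0,"wy":0,"wz":0,"x":0,"y":11,"z":30,"grip":0},{"wx":0,"wy":0,"wz":0,"x":0,"y":0,"z":30,"grip":0},{"wx":0,"wy":0,"wz":0,"x":0,"y":0,"z":20,"grip":0},{"wx":0,"wy":0,"wz":0,"x":0,"y":0,"z":10,"grip":0},{"wx":0,"wy":0,"wz":0,"x":0,"y":0,"z":0,"grip":0}]'; python3 w.py 472 -375 7 -5
```

```text
time: 5.1
eef_pos: [469.7, -375.2, 20.4]
eef_rot: [-0.001, 0.999, -0.044, -0.001]
contact_force: [-0.8, 0.2, -4.2]
grip_width: 17.3
finger_force: 59.4
pos [ 469.7 -375.2   20.4] yaw -4.99 tilt 0.21 grip 17.3 F [-0.8  0.2 -4.2] t 5.1
wz 0.0002 x 2.3 y -0.4 z 13.4 dist 14.0
```

```bash
python3 -m pendant '[{"wx":0,"wy":0,"wz":0,"x":0,"y":0,"z":7,"grip":0},{"wx":0,"wy":0,"wz":0,"x":0,"y":0,"z":4,"grip":0},{"wx":0,"wy":0,"wz":0,"x":0,"y":0,"z":2,"grip":0},{"wx":0,"wy":0,"wz":0,"x":0,"y":0,"z":1,"grip":0},{"wx":0,"wy":0,"wz":0,"x":0,"y":0,"z":0,"grip":0}]'; python3 w.py
```

```text
time: 5.6
eef_pos: [471.4, -376.6, 10.5]
eef_rot: [0.001, 0.999, -0.044, 0.001]
contact_force: [-4.2, 3.6, 10.7]
grip_width: 17.6
finger_force: 61.3
pos [ 471.4 -376.6   10.5] yaw -4.99 tilt 0.14 grip 17.6 F [-4.2  3.6 10.7] t 5.6
```

```bash
python3 -m pendant '[{"wx":0,"wy":0,"wz":0,"x":0,"y":0,"z":0,"grip":0.6},{"wx":0,"wy":0,"wz":0,"x":0,"y":0,"z":0,"grip":0.6},{"wx":0,"wy":0,"wz":0,"x":0,"y":0,"z":0,"grip":0.6},{"wx":0,"wy":0,"wz":0,"x":0,"y":0,"z":-30,"grip":0.6},{"wx":0,"wy":0,"wz":0,"x":0,"y":0,"z":-45,"grip":0.6},{"wx":0,"wy":0,"wz":0,"x":0,"y":0,"z":-45,"grip":0.6},{"wx":0,"wy":0,"wz":0,"x":0,"y":0,"z":-45,"grip":0.6},{"wx":0,"wy":0,"wz":0,"x":0,"y":0,"z":-45,"grip":0.6},{"wx":0,"wy":0,"wz":0,"x":0,"y":0,"z":-45,"grip":0.6},{"wx":0,"wy":0,"wz":0,"x":0,"y":0,"z":-15,"grip":0.6},{"wx":0,"wy":0,"wz":0,"x":0,"y":0,"z":0,"grip":0.6}]'; python3 w.py 542.5 138 270 2
```

```text
time: 6.7
eef_pos: [471.8, -377.0, 281.2]
eef_rot: [0.001, 0.999, -0.044, 0.002]
contact_force: [0.2, 0.6, -0.2]
grip_width: 51.1
finger_force: 0.0
pos [ 471.8 -377.   281.2] yaw -4.99 tilt 0.3 grip 51.1 F [ 0.2  0.6 -0.2] t 6.7
wz -0.122 x 88.6 y -512.2 z 11.2 dist 520.0
```

```bash
python3 -m pendant '[{"wx":0,"wy":0,"wz":-0.122,"x":0,"y":-20,"z":0,"grip":0.6},{"wx":0,"wy":0,"wz":0,"x":12,"y":-40,"z":0,"grip":0.6},{"wx":0,"wy":0,"wz":0,"x":12,"y":-40,"z":0,"grip":0.6},{"wx":0,"wy":0,"wz":0,"x":12,"y":-40,"z":0,"grip":0.6},{"wx":0,"wy":0,"wz":0,"x":12,"y":-40,"z":0,"grip":0.6},{"wx":0,"wy":0,"wz":0,"x":12,"y":-40,"z":0,"grip":0.6},{"wx":0,"wy":0,"wz":0,"x":0,"y":-40,"z":0,"grip":0.6},{"wx":0,"wy":0,"wz":0,"x":0,"y":0,"z":0,"grip":0.6}]'; python3 snap.py wrist w3; python3 w.py 542.5 138 270 2
```

```text
time: 7.5
eef_pos: [523.5, -110.3, 276.8]
eef_rot: [-0.001, 1.0, 0.02, -0.001]
contact_force: [0.4, -0.6, 0.1]
grip_width: 51.3
finger_force: 0.0
pos [ 523.7 -112.2  276.9] yaw 2.2 tilt 0.13 grip 51.4 F [-0.5 -0.8 -0.7] t 7.55
wz 0.0035 x 27.5 y -249.4 z 6.9 dist 251.0
```

View pics/w3.png

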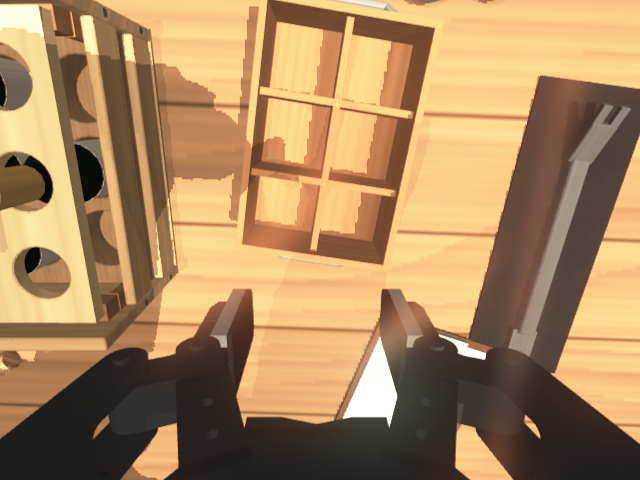

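The bar lies along the mat, from the claw at (615,115) to the blade at (525,345). The carrier is open, with rim corners near (440,26), (385,265) and (238,243) and partition crossings near (338,102) and (323,182).

```bash
python3 snap.py top top1
cat > m3.py <<'E'
from h import *
for n in ['w3','top1']:
    im=dict(np.load(n+'.npz')); W=cloud(im); X,Y,Z=W[...,0],W[...,1],W[...,2]
    m=((Z>72)&(Z<90)&(X>420)&(X<720)&(Y>-215)&(Y<-25)).astype(np.uint8)
    m[300:]=0 if n=='w3' else m[300:]
    nn,l,st,c=cv2.connectedComponentsWithStats(m); i=1+np.argmax(st[1:,4]); p=W[l==i]
    print(n,'rim',st[i],cv2.minAreaRect(p[:,:2].astype(np.float32)),np.percentile(p[:,2],[10,50,90]))
im=dict(np.load('w3.npz'))
print('corners',ray(im,[[440,26],[384,265],[238,243]],80).round(1).tolist())
print('cross',ray(im,[[338,102],[323,182]],69).round(1).tolist())
im=dict(np.load('top1.npz'));W=cloud(im);X,Y,Z=W[...,0],W[...,1],W[...,2]
hsv=cv2.cvtColor(im['color'],cv2.COLOR_BGR2HSV)
for a,b in((199,217),):
    m=((Z>a)&(Z<235)&(Y>40)&(Y<220)&(X>400)&(X<700)).astype(np.uint8);print('grip',cv2.minAreaRect(W[m>0][:,:2].astype(np.float32)))
E
python3 m3.py
python3 - <<'E'
import cv2;i=cv2.imread('pics/w3.png')[0:290,210:460];cv2.imwrite('pics/c1.png',cv2.resize(i,None,fx=2,fy=2))
E
```

```text
w3 rim [ 235    0  210  271 7406] ((578.7838134765625, -120.92766571044922), (147.10775756835938, 216.84083557128906), 83.29011535644531) [75.47687176 80.43229535 81.57166736]
top1 rim [340 192  23  80 236] ((583.1360473632812, -57.61436462402344), (42.03840637207031, 217.1922149658203), 78.09524536132812) [74.99180901 78.39716534 82.29929063]
corners [[673.2, -203.7, 80.0], [468.8, -177.2, 80.0], [485.4, -39.2, 80.0]]
cross [[613.6, -126.3, 69.0], [543.7, -116.3, 69.0]]
grip ((543.1270141601562, 137.54315185546875), (108.16162109375, 18.798988342285156), 1.5347814559936523)
```

View pics/c1.png

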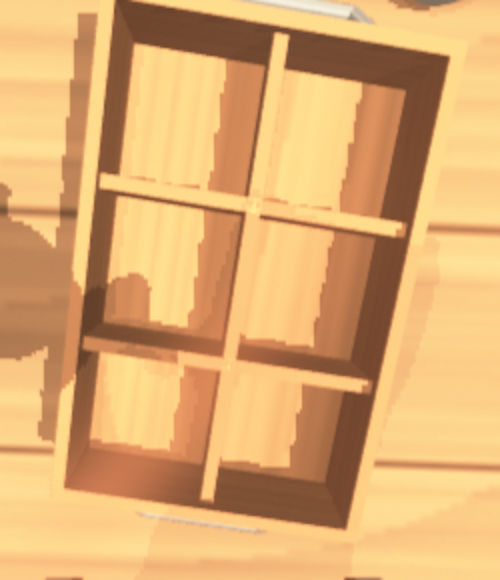

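Both views fit the carrier at 216.8 x 147.1 mm, centre (578.7, -121) and yaw about -7.1°. The crop confirms six clear cells with crossings at (253,207) and (227,367). Next is the neck board.

```bash
python3 -m pendant '[{"wx":0,"wy":0,"wz":0.003,"x":5,"y":-35,"z":0,"grip":0.6},{"wx":0,"wy":0,"wz":0,"x":5,"y":-40,"z":0,"grip":0.6},{"wx":0,"wy":0,"wz":0,"x":5,"y":-40,"z":0,"grip":0.6},{"wx":0,"wy":0,"wz":0,"x":5,"y":-40,"z":0,"grip":0.6},{"wx":0,"wy":0,"wz":0,"x":5,"y":-40,"z":0,"grip":0.6},{"wx":0,"wy":0,"wz":0,"x":3,"y":-35,"z":0,"grip":0.6},{"wx":0,"wy":0,"wz":0,"x":0,"y":-19,"z":0,"grip":0.6},{"wx":0,"wy":0,"wz":0,"x":0,"y":0,"z":0,"grip":0.6},{"wx":0,"wy":0,"wz":0,"x":0,"y":0,"z":0,"grip":0.6}]'; python3 w.py 543 137.7 192 2
```

```text
time: 8.5
eef_pos: [545.1, 78.2, 280.3]
eef_rot: [-0.023, 0.998, 0.059, -0.002]
contact_force: [0.5, -0.1, 0.1]
grip_width: 50.5
finger_force: 0.0
pos [545.1  78.2 280.3] yaw 6.77 tilt 2.62 grip 50.5 F [ 0.5 -0.1  0.1] t 8.5
wz 0.0832 x -0.1 y -59.5 z 88.3 dist 107.0
```

Run:
```python
from h import *
s=env.state();print(s['joint_positions'].round(3),s['joint_vel'].round(3),s['eef_pos'],s['contact_force'].round(1),R.from_quat(np.roll(s['eef_rot'],-1)).as_matrix().round(3))
```

```text
[0.117 0.273 0.158 1.456 0.046 3.141] [-0.005 -0.004 -0.    -0.003 -0.001 -0.   ] [545.14767445  78.19986505 280.30532173] [ 0.5 -0.1  0.1] [[ 0.993  0.118 -0.006]
 [ 0.118 -0.992  0.045]
 [-0.001 -0.046 -0.999]]
```

```bash
python3 -m pendant '[{"wx":0,"wy":0,"wz":-0.147,"x":0,"y":0,"z":0,"grip":0.6},{"wx":0,"wy":0,"wz":-0.147,"x":0,"y":0,"z":0,"grip":0.6},{"wx":0,"wy":0,"wz":-0.147,"x":0,"y":0,"z":0,"grip":0.6},{"wx":0,"wy":0,"wz":-0.147,"x":0,"y":0,"z":0,"grip":0.6},{"wx":0,"wy":0,"wz":-0.147,"x":0,"y":0,"z":0,"grip":0.6},{"wx":0,"wy":0,"wz":-0.147,"x":0,"y":0,"z":0,"grip":0.6},{"wx":0,"wy":0,"wz":-0.147,"x":0,"y":0,"z":0,"grip":0.6},{"wx":0,"wy":0,"wz":-0.147,"x":0,"y":0,"z":0,"grip":0.6},{"wx":0,"wy":0,"wz":-0.147,"x":0,"y":0,"z":0,"grip":0.6},{"wx":0,"wy":0,"wz":-0.147,"x":0,"y":0,"z":0,"grip":0.6},{"wx":0,"wy":0,"wz":-0.147,"x":0,"y":0,"z":0,"grip":0.6},{"wx":0,"wy":0,"wz":-0.147,"x":0,"y":0,"z":0,"grip":0.6},{"wx":0,"wy":0,"wz":-0.147,"x":0,"y":0,"z":0,"grip":0.6},{"wx":0,"wy":0,"wz":-0.147,"x":0,"y":0,"z":0,"grip":0.6},{"wx":0,"wy":0,"wz":-0.147,"x":0,"y":0,"z":0,"grip":0.6},{"wx":0,"wy":0,"wz":-0.147,"x":0,"y":0,"z":0,"grip":0.6},{"wx":0,"wy":0,"wz":-0.147,"x":0,"y":0,"z":0,"grip":0.6},{"wx":0,"wy":0,"wz":-0.147,"x":0,"y":0,"z":0,"grip":0.6},{"wx":0,"wy":0,"wz":-0.147,"x":0,"y":0,"z":0,"grip":0.6},{"wx":0,"wy":0,"wz":-0.147,"x":0,"y":0,"z":0,"grip":0.6}]'
cat >> w.py <<'E'
        # also the tilt to take out: rotation vector (tool axes) to pose yaw a, pointing down
        G=np.array([[np.cos(a),np.sin(a),0],[np.sin(a),-np.cos(a),0],[0,0,-1]])
        print('rotvec now->goal, tool axes',R.from_matrix(M.T@G).as_rotvec().round(4),'J6',s['joint_positions'][5].round(2))
E
python3 w.py 543 137.7 192 182
```

```text
time: 10.5
eef_pos: [545.1, 77.8, 280.5]
eef_rot: [-0.004, 0.039, 0.999, 0.023]
contact_force: [0.0, 0.3, -0.9]
grip_width: 51.3
finger_force: 0.0
pos [545.1  77.8 280.5] yaw 175.53 tilt 2.62 grip 51.3 F [ 0.   0.3 -0.9] t 10.5
wz -0.1129 x 0.1 y 59.9 z 88.5 dist 107.0
rotvec now->goal, tool axes [ 0.0452 -0.0067 -0.1131] J6 0.19
```

```bash
python3 -m pendant '[{"wx":0.0452,"wy":-0.0067,"wz":-0.1131,"x":0,"y":0,"z":0,"grip":0.6},{"wx":0,"wy":0,"wz":0,"x":0,"y":25,"z":5,"grip":0.6},{"wx":0,"wy":0,"wz":0,"x":0,"y":25,"z":10,"grip":0.6},{"wx":0,"wy":0,"wz":0,"x":0,"y":10,"z":10,"grip":0.6},{"wx":0,"wy":0,"wz":0,"x":0,"y":0,"z":5,"grip":0.6},{"wx":0,"wy":0,"wz":0,"x":0,"y":0,"z":0,"grip":0.6}]'; python3 w.py 543 137.7 192 182
```

```text
time: 11.1
eef_pos: [542.9, 138.0, 249.6]
eef_rot: [-0.001, -0.015, 1.0, -0.0]
contact_force: [-0.7, -0.6, -0.8]
grip_width: 51.5
finger_force: 0.0
pos [542.9 138.  249.6] yaw -178.26 tilt 0.11 grip 51.5 F [-0.7 -0.6 -0.8] t 11.1
wz -6.2878 x -0.1 y -0.3 z 57.6 dist 58.0
rotvec now->goal, tool axes [-0.0004 -0.0019 -0.0046] J6 0.22
```

```bash
python3 -m pendant '[{"wx":0,"wy":0,"wz":0,"x":0,"y":0,"z":20,"grip":0.6},{"wx":0,"wy":0,"wz":0,"x":0,"y":0,"z":20,"grip":0.6},{"wx":0,"wy":0,"wz":0,"x":0,"y":0,"z":12,"grip":0.6},{"wx":0,"wy":0,"wz":0,"x":0,"y":0,"z":4,"grip":0.6},{"wx":0,"wy":0,"wz":0,"x":0,"y":0,"z":0,"grip":0.3},{"wx":0,"wy":0,"wz":0,"x":0,"y":0,"z":0,"grip":0},{"wx":0,"wy":0,"wz":0,"x":0,"y":0,"z":0,"grip":0},{"wx":0,"wy":0,"wz":0,"x":0,"y":0,"z":0,"grip":0},{"wx":0,"wy":0,"wz":0,"x":0,"y":0,"z":0,"grip":0},{"wx":0,"wy":0,"wz":0,"x":0,"y":0,"z":0,"grip":0},{"wx":0,"wy":0,"wz":0,"x":0,"y":0,"z":0,"grip":0}]'; python3 w.py
```

```text
time: 12.2
eef_pos: [543.9, 139.0, 195.5]
eef_rot: [0.001, -0.015, 1.0, 0.0]
contact_force: [-1.5, -1.5, 5.4]
grip_width: 17.3
finger_force: 59.8
pos [543.9 139.  195.5] yaw -178.24 tilt 0.09 grip 17.3 F [-1.5 -1.5  5.4] t 12.2
```

```bash
python3 -m pendant '[{"wx":0,"wy":0,"wz":0,"x":0,"y":0,"z":-6,"grip":0},{"wx":0,"wy":0,"wz":0,"x":0,"y":0,"z":-12,"grip":0},{"wx":0,"wy":0,"wz":0,"x":0,"y":0,"z":-20,"grip":0},{"wx":0,"wy":0,"wz":0,"x":0,"y":0,"z":-20,"grip":0},{"wx":0,"wy":0,"wz":0,"x":0,"y":0,"z":-20,"grip":0},{"wx":0,"wy":0,"wz":0,"x":0,"y":0,"z":-15,"grip":0},{"wx":0,"wy":0,"wz":0,"x":0,"y":0,"z":0,"grip":0}]'; python3 w.py 472 370 100 180; python3 snap.py top top2
python3 - <<'E'
from h import *
im=dict(np.load('top2.npz'));W=cloud(im);Z=W[...,2];X=W[...,0];Y=W[...,1]
m=((Z>10)&(X>300)&(X<640)&(Y>250)&(Y<560)).astype(np.uint8)
n,l,st,c=cv2.connectedComponentsWithStats(m)
for i in range(1,n):
    if st[i,4]>15:
        p=W[l==i]; print(st[i],p.min(0).round(),p.max(0).round())
E
```

```text
time: 12.9
eef_pos: [544.2, 139.3, 289.9]
eef_rot: [0.002, -0.015, 1.0, 0.001]
contact_force: [0.2, -0.6, -2.4]
grip_width: 17.4
finger_force: 58.8
pos [544.2 139.3 289.9] yaw -178.23 tilt 0.19 grip 17.4 F [ 0.2 -0.6 -2.4] t 12.9
wz -6.2523 x 72.2 y 230.7 z 189.9 dist 307.0
rotvec now->goal, tool axes [0.0014 0.0031 0.0308] J6 0.22
[109 238  37  42 680] [479. 506.  11.] [578. 560. 135.]
[125 292  22  13 103] [411. 503.  10.] [442. 560.  22.]
```

```bash
python3 -m pendant '[{"wx":0,"wy":0,"wz":0.031,"x":5,"y":15,"z":0,"grip":0},{"wx":0,"wy":0,"wz":0,"x":10,"y":30,"z":0,"grip":0},{"wx":0,"wy":0,"wz":0,"x":10,"y":35,"z":0,"grip":0},{"wx":0,"wy":0,"wz":0,"x":10,"y":35,"z":0,"grip":0},{"wx":0,"wy":0,"wz":0,"x":12,"y":35,"z":0,"grip":0},{"wx":0,"wy":0,"wz":0,"x":12,"y":35,"z":0,"grip":0},{"wx":0,"wy":0,"wz":0,"x":10,"y":30,"z":20,"grip":0},{"wx":0,"wy":0,"wz":0,"x":5,"y":15,"z":35,"grip":0},{"wx":0,"wy":0,"wz":0,"x":0,"y":0,"z":40,"grip":0},{"wx":0,"wy":0,"wz":0,"x":0,"y":0,"z":40,"grip":0},{"wx":0,"wy":0,"wz":0,"x":0,"y":0,"z":35,"grip":0},{"wx":0,"wy":0,"wz":0,"x":0,"y":0,"z":20,"grip":0},{"wx":0,"wy":0,"wz":0,"x":0,"y":0,"z":10,"grip":0},{"wx":0,"wy":0,"wz":0,"x":0,"y":0,"z":0,"grip":0}]'; python3 w.py 470 370 60.5 180
```

```text
time: 14.35
eef_pos: [467.9, 368.2, 85.8]
eef_rot: [-0.002, 0.0, 1.0, -0.001]
contact_force: [-0.1, -0.5, -2.9]
grip_width: 17.2
finger_force: 58.9
pos [467.9 368.2  85.8] yaw 179.99 tilt 0.2 grip 17.2 F [-0.1 -0.5 -2.9] t 14.35
wz -0.0003 x -2.1 y 1.8 z 25.3 dist 25.0
rotvec now->goal, tool axes [-0.0016 -0.003  -0.0003] J6 0.67
```

```bash
python3 -m pendant '[{"wx":0,"wy":0,"wz":0,"x":0,"y":0,"z":10,"grip":0},{"wx":0,"wy":0,"wz":0,"x":0,"y":0,"z":7,"grip":0},{"wx":0,"wy":0,"wz":0,"x":0,"y":0,"z":4,"grip":0},{"wx":0,"wy":0,"wz":0,"x":0,"y":0,"z":3,"grip":0},{"wx":0,"wy":0,"wz":0,"x":0,"y":0,"z":2,"grip":0},{"wx":0,"wy":0,"wz":0,"x":0,"y":0,"z":0,"grip":0}]'; python3 w.py
```

```text
time: 14.95
eef_pos: [468.8, 368.9, 61.4]
eef_rot: [-0.0, 0.0, 1.0, 0.0]
contact_force: [0.6, -0.3, -2.9]
grip_width: 17.0
finger_force: 59.0
pos [468.8 368.9  61.4] yaw 179.98 tilt 0.04 grip 17.0 F [ 0.6 -0.3 -2.9] t 14.95
```

```bash
python3 -m pendant '[{"wx":0,"wy":0,"wz":0,"x":0,"y":0,"z":1.5,"grip":0},{"wx":0,"wy":0,"wz":0,"x":0,"y":0,"z":1.5,"grip":0},{"wx":0,"wy":0,"wz":0,"x":0,"y":0,"z":0,"grip":0}]'; python3 w.py
```

```text
time: 15.25
eef_pos: [469.1, 369.1, 60.5]
eef_rot: [0.0, 0.0, 1.0, 0.001]
contact_force: [-4.5, -2.7, 14.2]
grip_width: 16.8
finger_force: 61.3
pos [469.1 369.1  60.5] yaw 179.98 tilt 0.1 grip 16.8 F [-4.5 -2.7 14.2] t 15.25
```

Contact, so I release, lift clear and check with the top camera.

```bash
python3 -m pendant '[{"wx":0,"wy":0,"wz":0,"x":0,"y":0,"z":0,"grip":0.55},{"wx":0,"wy":0,"wz":0,"x":0,"y":0,"z":0,"grip":0.55},{"wx":0,"wy":0,"wz":0,"x":0,"y":0,"z":0,"grip":0.55},{"wx":0,"wy":0,"wz":0,"x":0,"y":0,"z":-25,"grip":0.55},{"wx":0,"wy":0,"wz":0,"x":0,"y":0,"z":-45,"grip":0.55},{"wx":0,"wy":0,"wz":0,"x":0,"y":0,"z":-45,"grip":0.55},{"wx":0,"wy":0,"wz":0,"x":0,"y":0,"z":-45,"grip":0.55},{"wx":0,"wy":0,"wz":0,"x":0,"y":0,"z":-30,"grip":0.55},{"wx":0,"wy":0,"wz":0,"x":0,"y":-35,"z":-10,"grip":0.55},{"wx":0,"wy":0,"wz":0,"x":-10,"y":-40,"z":0,"grip":0.55},{"wx":0,"wy":0,"wz":0,"x":-20,"y":-40,"z":0,"grip":0.55},{"wx":0,"wy":0,"wz":0,"x":-20,"y":-20,"z":0,"grip":0.55},{"wx":0,"wy":0,"wz":0,"x":0,"y":0,"z":0,"grip":0.55}]'; python3 snap.py top top3; python3 snap.py scene scene3
cat > m4.py <<'E'
import sys
from h import *
for n in sys.argv[1:]:
    im=dict(np.load(n+'.npz'));W=cloud(im);X,Y,Z=W[...,0],W[...,1],W[...,2]
    def rep(name,m,mn=40):
        k,l,st,c=cv2.connectedComponentsWithStats(m.astype(np.uint8))
        for i in range(1,k):
            if st[i,4]>mn:
                p=W[l==i]; r=cv2.minAreaRect(p[:,:2].astype(np.float32)); print(n,name,st[i,4],np.round(r[0],1),np.round(r[1],1),round(r[2],1),'z',np.percentile(p[:,2],[5,50,95]).round())
    rep('bar',(Z>9)&(Z<45)&(X>280)&(X<660)&(Y<-290)&(Y>-450))
    rep('board',(Z>7)&(Z<22)&(X>340)&(X<590)&(Y>270)&(Y<450))
    rep('boardgrip',(Z>68)&(Z<100)&(X>340)&(X<590)&(Y>270)&(Y<450))
    rep('neck',(Z>172)&(Z<195)&(X>430)&(X<650)&(Y>80)&(Y<195))
    rep('neckC',(Z>165)&(Z<185)&(X>440)&(X<720)&(Y>-220)&(Y<-20))
E
python3 m4.py top3 scene3; python3 w.py 470 170 145 182
```

```text
time: 16.55
eef_pos: [520.8, 231.3, 258.3]
eef_rot: [0.0, 0.002, 1.0, 0.0]
contact_force: [-0.8, 0.5, -0.2]
grip_width: 46.9
finger_force: 0.0
top3 bar 783 [ 469.6 -374.5] [ 32.2 301.1] 84.2 z [10. 14. 33.]
top3 neck 94 [611.4 175.2] [25.  24.8] 33.7 z [174. 181. 185.]
top3 neck 89 [544.1 103.5] [25.2 24.5] 68.8 z [177. 181. 185.]
top3 neck 97 [541.3 172.5] [24.9 25.6] 59.5 z [176. 181. 185.]
top3 neck 92 [470.6 170.6] [25.1 23. ] 84.1 z [176. 181. 186.]
scene3 bar 50 [ 602.1 -385.9] [32.6 31.6] 83.6 z [25. 33. 41.]
scene3 board 3403 [467.8 369.3] [142.9 224. ] 89.9 z [ 9. 13. 16.]
scene3 boardgrip 439 [468.3 370. ] [109.8  19.9] 0.7 z [71. 84. 87.]
scene3 neck 85 [543.4 104.3] [22.7 26.7] 7.5 z [174. 182. 186.]
scene3 neck 99 [540.2 172.6] [26.5 25.3] 50.0 z [175. 183. 186.]
scene3 neck 95 [469.4 171.1] [23.9 26.6] 25.7 z [174. 183. 186.]
scene3 neck 97 [610.5 175.3] [25.3 25.4] 89.5 z [174. 183. 185.]
pos [519.1 233.4 258.2] yaw 179.89 tilt 0.06 grip 47.0 F [-0.5  0.6  0.7] t 16.65
wz -0.0368 x 51.3 y -61.7 z 113.2 dist 139.0
rotvec now->goal, tool axes [ 0.0005 -0.0009 -0.0368] J6 0.42
```

View pics/top3.png

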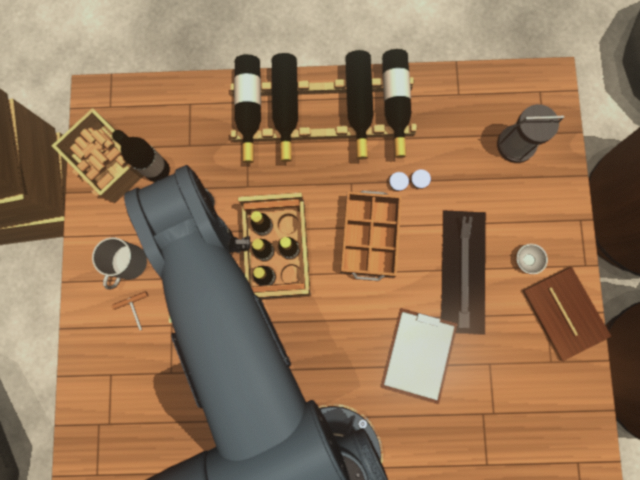

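Step 1 holds: the bar is centred on the mat at (470,-374.5), and the board is flat at (468,369) with its top at 13 mm. The picture shows the four bottles at (257,218), (262,248), (287,245) and (262,273), and the open carrier at (370,235). First bottle: the front-row one at (543.7,104).

```bash
python3 -m pendant '[{"wx":0,"wy":0,"wz":0,"x":-6,"y":-32,"z":0,"grip":0.55},{"wx":0,"wy":0,"wz":0,"x":-6,"y":-32,"z":0,"grip":0.55},{"wx":0,"wy":0,"wz":0,"x":-6,"y":-32,"z":0,"grip":0.55},{"wx":0,"wy":0,"wz":0,"x":-6,"y":-24,"z":0,"grip":0.55},{"wx":0,"wy":0,"wz":0,"x":0,"y":-10,"z":10,"grip":0.55},{"wx":0,"wy":0,"wz":0,"x":0,"y":0,"z":20,"grip":0.55},{"wx":0,"wy":0,"wz":0,"x":0,"y":0,"z":20,"grip":0.55},{"wx":0,"wy":0,"wz":0,"x":0,"y":0,"z":0,"grip":0.55}]'; python3 w.py 543.7 104 145 180;python3 snap.py top top4;  python3 - <<'E'
from h import *
from scipy.optimize import minimize
for n in ['top3','scene3','w3']:
    im=dict(np.load(n+'.npz')); W=cloud(im); X,Y,Z=W[...,0],W[...,1],W[...,2]
    m=((Z>72)&(Z<88)&(X>440)&(X<710)&(Y>-225)&(Y<-15)).astype(np.uint8)
    if n=='w3': m[300:]=0
    k,l,st,c=cv2.connectedComponentsWithStats(m,connectivity=8); 
    p=W[np.isin(l,[i for i in range(1,k) if st[i,4]>60])]
    print(n,len(p),cv2.minAreaRect(p[:,:2].astype(np.float32)))
E
```

```text
time: 17.45
eef_pos: [540.8, 104.7, 205.5]
eef_rot: [-0.003, -0.0, 1.0, -0.0]
contact_force: [-0.6, 0.5, 0.4]
grip_width: 46.9
finger_force: 0.0
pos [540.8 104.7 205.5] yaw -179.95 tilt 0.31 grip 46.9 F [-0.6  0.5  0.4] t 17.45
wz -6.2823 x -2.9 y -0.7 z 60.5 dist 61.0
rotvec now->goal, tool axes [-0.0002 -0.0054  0.0009] J6 0.19
top3 653 ((576.1990966796875, -118.26924133300781), (146.61561584472656, 217.73681640625), 83.35049438476562)
scene3 359 ((615.28857421875, -125.38084411621094), (155.3565673828125, 136.2729949951172), 84.38963317871094)
w3 7406 ((578.7838134765625, -120.92766571044922), (147.10775756835938, 216.84083557128906), 83.29011535644531)
```

```bash
python3 -m pendant '[{"wx":0,"wy":0,"wz":0,"x":-2,"y":-0.5,"z":20,"grip":0.55},{"wx":0,"wy":0,"wz":0,"x":0,"y":0,"z":20,"grip":0.55},{"wx":0,"wy":0,"wz":0,"x":0,"y":0,"z":15,"grip":0.55},{"wx":0,"wy":0,"wz":0,"x":0,"y":0,"z":6,"grip":0.55},{"wx":0,"wy":0,"wz":0,"x":0,"y":0,"z":0,"grip":0.4},{"wx":0,"wy":0,"wz":0,"x":0,"y":0,"z":0,"grip":0.2},{"wx":0,"wy":0,"wz":0,"x":0,"y":0,"z":0,"grip":0},{"wx":0,"wy":0,"wz":0,"x":0,"y":0,"z":0,"grip":0},{"wx":0,"wy":0,"wz":0,"x":0,"y":0,"z":0,"grip":0},{"wx":0,"wy":0,"wz":0,"x":0,"y":0,"z":0,"grip":0},{"wx":0,"wy":0,"wz":0,"x":0,"y":0,"z":0,"grip":0}]'; python3 w.py
```

```text
time: 18.6
eef_pos: [545.4, 103.4, 148.3]
eef_rot: [0.001, 0.0, 1.0, 0.0]
contact_force: [-0.7, -0.7, 5.3]
grip_width: 24.7
finger_force: 59.9
pos [545.4 103.4 148.3] yaw 179.98 tilt 0.09 grip 24.7 F [-0.7 -0.7  5.3] t 18.6
```

```bash
python3 -m pendant '[{"wx":0,"wy":0,"wz":0,"x":0,"y":0,"z":-6,"grip":0},{"wx":0,"wy":0,"wz":0,"x":0,"y":0,"z":-14,"grip":0},{"wx":0,"wy":0,"wz":0,"x":0,"y":0,"z":-20,"grip":0},{"wx":0,"wy":0,"wz":0,"x":0,"y":0,"z":-25,"grip":0},{"wx":0,"wy":0,"wz":0,"x":0,"y":0,"z":-25,"grip":0},{"wx":0,"wy":0,"wz":0,"x":0,"y":0,"z":-25,"grip":0},{"wx":0,"wy":0,"wz":0,"x":0,"y":0,"z":-10,"grip":0},{"wx":0,"wy":0,"wz":0,"x":-1,"y":-12,"z":0,"grip":0},{"wx":0,"wy":0,"wz":0,"x":-3,"y":-25,"z":0,"grip":0},{"wx":0,"wy":0,"wz":0,"x":-4,"y":-35,"z":0,"grip":0},{"wx":0,"wy":0,"wz":0,"x":-5,"y":-40,"z":0,"grip":0},{"wx":0,"wy":0,"wz":0,"x":-5,"y":-40,"z":0,"grip":0},{"wx":0,"wy":0,"wz":0,"x":-5,"y":-40,"z":0,"grip":0},{"wx":0,"wy":0,"wz":0,"x":-3,"y":-35,"z":0,"grip":0},{"wx":0,"wy":0,"wz":0,"x":-1,"y":-20,"z":0,"grip":0},{"wx":0,"wy":0,"wz":0,"x":0,"y":-8,"z":0,"grip":0},{"wx":0,"wy":0,"wz":0,"x":0,"y":0,"z":0,"grip":0}]'; python3 w.py 572.9 -154 142.3 180
```

```text
time: 20.3
eef_pos: [571.1, -152.9, 270.8]
eef_rot: [-0.001, 0.001, 1.0, 0.0]
contact_force: [-0.6, -0.2, -3.2]
grip_width: 24.8
finger_force: 59.5
pos [ 571.1 -152.9  270.8] yaw 179.87 tilt 0.16 grip 24.8 F [-0.6 -0.2 -3.2] t 20.3
wz -0.0022 x -1.8 y -1.1 z 128.5 dist 129.0
rotvec now->goal, tool axes [ 0.0009 -0.0027 -0.0022] J6 -0.26
```

```bash
python3 -m pendant '[{"wx":0,"wy":0,"wz":0,"x":-1.5,"y":-1,"z":10,"grip":0},{"wx":0,"wy":0,"wz":0,"x":0,"y":0,"z":20,"grip":0},{"wx":0,"wy":0,"wz":0,"x":0,"y":0,"z":20,"grip":0},{"wx":0,"wy":0,"wz":0,"x":0,"y":0,"z":20,"grip":0},{"wx":0,"wy":0,"wz":0,"x":0,"y":0,"z":20,"grip":0},{"wx":0,"wy":0,"wz":0,"x":0,"y":0,"z":15,"grip":0},{"wx":0,"wy":0,"wz":0,"x":0,"y":0,"z":10,"grip":0},{"wx":0,"wy":0,"wz":0,"x":0,"y":0,"z":6,"grip":0},{"wx":0,"wy":0,"wz":0,"x":0,"y":0,"z":3,"grip":0},{"wx":0,"wy":0,"wz":0,"x":0,"y":0,"z":2,"grip":0},{"wx":0,"wy":0,"wz":0,"x":0,"y":0,"z":0,"grip":0}]'; python3 w.py 572.9 -154 142.3 180
```

```text
time: 21.4
eef_pos: [573.4, -152.7, 146.5]
eef_rot: [0.0, 0.0, 1.0, 0.0]
contact_force: [-0.7, 0.6, -4.1]
grip_width: 24.8
finger_force: 59.4
pos [ 573.4 -152.7  146.5] yaw 179.99 tilt 0.02 grip 24.8 F [-0.7  0.6 -4.1] t 21.4
wz -0.0002 x 0.5 y -1.3 z 4.2 dist 4.0
rotvec now->goal, tool axes [ 0.0003  0.0001 -0.0002] J6 -0.26
```

```bash
python3 -m pendant '[{"wx":0,"wy":0,"wz":0,"x":0,"y":0,"z":2,"grip":0},{"wx":0,"wy":0,"wz":0,"x":0,"y":0,"z":1.5,"grip":0},{"wx":0,"wy":0,"wz":0,"x":0,"y":0,"z":1,"grip":0},{"wx":0,"wy":0,"wz":0,"x":0,"y":0,"z":1,"grip":0},{"wx":0,"wy":0,"wz":0,"x":0,"y":0,"z":0,"grip":0}]'; python3 w.py
```

```text
time: 21.9
eef_pos: [573.8, -153.0, 142.3]
eef_rot: [0.001, 0.0, 1.0, -0.0]
contact_force: [-1.9, -1.0, 8.4]
grip_width: 24.1
finger_force: 60.8
pos [ 573.8 -153.   142.3] yaw 179.97 tilt 0.11 grip 24.1 F [-1.9 -1.   8.4] t 21.9
```

```bash
python3 -m pendant '[{"wx":0,"wy":0,"wz":0,"x":0,"y":0,"z":0,"grip":0.3},{"wx":0,"wy":0,"wz":0,"x":0,"y":0,"z":0,"grip":0.5},{"wx":0,"wy":0,"wz":0,"x":0,"y":0,"z":0,"grip":0.55},{"wx":0,"wy":0,"wz":0,"x":0,"y":0,"z":-10,"grip":0.55},{"wx":0,"wy":0,"wz":0,"x":0,"y":0,"z":-30,"grip":0.55},{"wx":0,"wy":0,"wz":0,"x":0,"y":0,"z":-40,"grip":0.55},{"wx":0,"wy":0,"wz":0,"x":0,"y":10,"z":-20,"grip":0.55},{"wx":0,"wy":0,"wz":0,"x":-4,"y":35,"z":0,"grip":0.55},{"wx":0,"wy":0,"wz":0,"x":-5,"y":42,"z":0,"grip":0.55},{"wx":0,"wy":0,"wz":0,"x":-5,"y":42,"z":0,"grip":0.55},{"wx":0,"wy":0,"wz":0,"x":-5,"y":42,"z":0,"grip":0.55},{"wx":0,"wy":0,"wz":0,"x":-5,"y":42,"z":0,"grip":0.55},{"wx":0,"wy":0,"wz":0,"x":-5,"y":42,"z":0,"grip":0.55},{"wx":0,"wy":0,"wz":0,"x":-5,"y":40,"z":0,"grip":0.55},{"wx":0,"wy":0,"wz":0,"x":-3,"y":25,"z":0,"grip":0.55},{"wx":0,"wy":0,"wz":0,"x":0,"y":8,"z":0,"grip":0.55},{"wx":0,"wy":0,"wz":0,"x":0,"y":0,"z":0,"grip":0.55}]'; python3 w.py 611 175 145 180; python3 snap.py top top5; python3 m4.py top5
```

```text
time: 23.6
eef_pos: [610.2, 176.2, 241.0]
eef_rot: [-0.0, -0.001, 1.0, 0.0]
contact_force: [0.2, -0.7, 0.5]
grip_width: 47.2
finger_force: 0.0
pos [610.2 176.2 241. ] yaw -179.91 tilt 0.04 grip 47.2 F [ 0.2 -0.7  0.5] t 23.6
wz -6.2817 x -0.8 y -1.2 z 96.0 dist 96.0
rotvec now->goal, tool axes [ 0.0003 -0.0007  0.0015] J6 0.28
top5 bar 772 [ 462.  -340.2] [302.7  31.1] 11.1 z [10. 14. 33.]
top5 board 1409 [469.2 387.8] [224.4 106.8] 1.0 z [ 8. 11. 16.]
top5 boardgrip 312 [469.1 369.4] [ 19.2 106.3] 89.3 z [71. 82. 87.]
top5 neckC 95 [ 572.2 -152. ] [25.4 25.2] 4.3 z [169. 174. 178.]
```

View pics/top5.png

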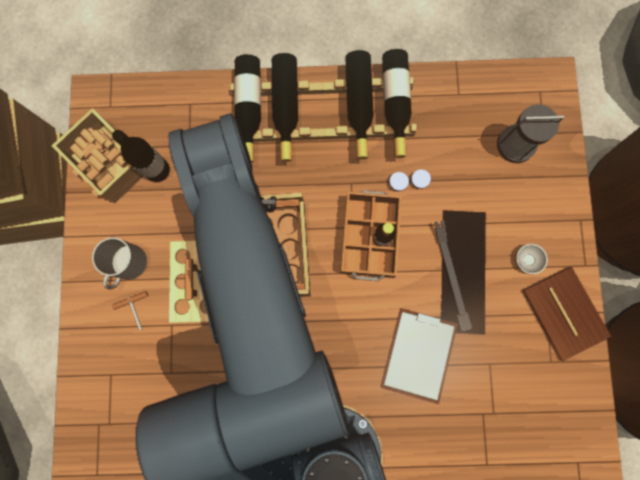

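The top view shows the first bottle standing upright in its cell at (386,233). It also shows that the bar has been knocked: it now runs from (437,225) to (465,325), askew on the mat, and I will mend that later. Next bottle.

```bash
python3 -m pendant '[{"wx":0,"wy":0,"wz":0,"x":-0.8,"y":-1,"z":25,"grip":0.55},{"wx":0,"wy":0,"wz":0,"x":0,"y":0,"z":25,"grip":0.55},{"wx":0,"wy":0,"wz":0,"x":0,"y":0,"z":25,"grip":0.55},{"wx":0,"wy":0,"wz":0,"x":0,"y":0,"z":15,"grip":0.55},{"wx":0,"wy":0,"wz":0,"x":0,"y":0,"z":6,"grip":0.55},{"wx":0,"wy":0,"wz":0,"x":0,"y":0,"z":0,"grip":0.4},{"wx":0,"wy":0,"wz":0,"x":0,"y":0,"z":0,"grip":0.2},{"wx":0,"wy":0,"wz":0,"x":0,"y":0,"z":0,"grip":0},{"wx":0,"wy":0,"wz":0,"x":0,"y":0,"z":0,"grip":0},{"wx":0,"wy":0,"wz":0,"x":0,"y":0,"z":0,"grip":0},{"wx":0,"wy":0,"wz":0,"x":0,"y":0,"z":0,"grip":0},{"wx":0,"wy":0,"wz":0,"x":0,"y":0,"z":0,"grip":0}]'; python3 w.py
```

```text
time: 24.85
eef_pos: [611.7, 174.3, 145.8]
eef_rot: [0.001, 0.0, 1.0, 0.0]
contact_force: [-0.3, -1.7, 5.5]
grip_width: 24.9
finger_force: 60.1
pos [611.7 174.3 145.8] yaw 179.98 tilt 0.08 grip 24.9 F [-0.3 -1.7  5.5] t 24.85
```

```bash
python3 -m pendant '[{"wx":0,"wy":0,"wz":0,"x":0,"y":0,"z":-6,"grip":0},{"wx":0,"wy":0,"wz":0,"x":0,"y":0,"z":-14,"grip":0},{"wx":0,"wy":0,"wz":0,"x":0,"y":0,"z":-20,"grip":0},{"wx":0,"wy":0,"wz":0,"x":0,"y":0,"z":-25,"grip":0},{"wx":0,"wy":0,"wz":0,"x":0,"y":0,"z":-25,"grip":0},{"wx":0,"wy":0,"wz":0,"x":0,"y":0,"z":-25,"grip":0},{"wx":0,"wy":0,"wz":0,"x":0,"y":0,"z":-12,"grip":0},{"wx":0,"wy":0,"wz":0,"x":-2,"y":-12,"z":0,"grip":0},{"wx":0,"wy":0,"wz":0,"x":-3,"y":-25,"z":0,"grip":0},{"wx":0,"wy":0,"wz":0,"x":-4,"y":-35,"z":0,"grip":0},{"wx":0,"wy":0,"wz":0,"x":-4,"y":-42,"z":0,"grip":0},{"wx":0,"wy":0,"wz":0,"x":-4,"y":-42,"z":0,"grip":0},{"wx":0,"wy":0,"wz":0,"x":-4,"y":-42,"z":0,"grip":0},{"wx":0,"wy":0,"wz":0,"x":-4,"y":-42,"z":0,"grip":0},{"wx":0,"wy":0,"wz":0,"x":-4,"y":-42,"z":0,"grip":0},{"wx":0,"wy":0,"wz":0,"x":-2,"y":-35,"z":0,"grip":0},{"wx":0,"wy":0,"wz":0,"x":0,"y":-15,"z":0,"grip":0},{"wx":0,"wy":0,"wz":0,"x":0,"y":-5,"z":0,"grip":0},{"wx":0,"wy":0,"wz":0,"x":0,"y":0,"z":0,"grip":0}]'; python3 w.py 642.4 -162.2 139.8 180
```

```text
time: 26.75
eef_pos: [641.7, -162.9, 270.9]
eef_rot: [-0.001, 0.001, 1.0, 0.001]
contact_force: [0.5, 0.2, -4.0]
grip_width: 25.0
finger_force: 59.6
pos [ 641.7 -162.9  270.9] yaw 179.94 tilt 0.12 grip 25.0 F [ 0.5  0.2 -4. ] t 26.75
wz -0.0011 x -0.7 y 0.7 z 131.1 dist 131.0
rotvec now->goal, tool axes [ 0.0011 -0.0018 -0.0011] J6 -0.25
```

```bash
python3 -m pendant '[{"wx":0,"wy":0,"wz":0,"x":0,"y":0.7,"z":10,"grip":0},{"wx":0,"wy":0,"wz":0,"x":0,"y":0,"z":20,"grip":0},{"wx":0,"wy":0,"wz":0,"x":0,"y":0,"z":20,"grip":0},{"wx":0,"wy":0,"wz":0,"x":0,"y":0,"z":20,"grip":0},{"wx":0,"wy":0,"wz":0,"x":0,"y":0,"z":20,"grip":0},{"wx":0,"wy":0,"wz":0,"x":0,"y":0,"z":15,"grip":0},{"wx":0,"wy":0,"wz":0,"x":0,"y":0,"z":12,"grip":0},{"wx":0,"wy":0,"wz":0,"x":0,"y":0,"z":6,"grip":0},{"wx":0,"wy":0,"wz":0,"x":0,"y":0,"z":4,"grip":0},{"wx":0,"wy":0,"wz":0,"x":0,"y":0,"z":2,"grip":0},{"wx":0,"wy":0,"wz":0,"x":0,"y":0,"z":0,"grip":0}]'; python3 w.py 642.4 -162.2 139.8 180
```

```text
time: 27.85
eef_pos: [642.2, -161.9, 143.0]
eef_rot: [0.0, 0.0, 1.0, 0.0]
contact_force: [-1.0, 0.0, -3.7]
grip_width: 25.0
finger_force: 59.5
pos [ 642.2 -161.9  143. ] yaw 179.99 tilt 0.02 grip 25.0 F [-1.   0.  -3.7] t 27.85
wz -0.0002 x -0.2 y -0.3 z 3.2 dist 3.0
rotvec now->goal, tool axes [ 0.0003  0.     -0.0002] J6 -0.25
```

```bash
python3 -m pendant '[{"wx":0,"wy":0,"wz":0,"x":0,"y":0,"z":1.5,"grip":0},{"wx":0,"wy":0,"wz":0,"x":0,"y":0,"z":1.5,"grip":0},{"wx":0,"wy":0,"wz":0,"x":0,"y":0,"z":1.5,"grip":0},{"wx":0,"wy":0,"wz":0,"x":0,"y":0,"z":0,"grip":0}]'; python3 w.py
```

```text
time: 28.25
eef_pos: [642.5, -162.2, 139.8]
eef_rot: [0.001, 0.0, 1.0, -0.0]
contact_force: [-2.3, 0.4, 5.6]
grip_width: 24.4
finger_force: 60.7
pos [ 642.5 -162.2  139.8] yaw 179.97 tilt 0.1 grip 24.4 F [-2.3  0.4  5.6] t 28.25
```

```bash
python3 -m pendant '[{"wx":0,"wy":0,"wz":0,"x":0,"y":0,"z":0,"grip":0.3},{"wx":0,"wy":0,"wz":0,"x":0,"y":0,"z":0,"grip":0.5},{"wx":0,"wy":0,"wz":0,"x":0,"y":0,"z":0,"grip":0.55},{"wx":0,"wy":0,"wz":0,"x":0,"y":0,"z":-10,"grip":0.55},{"wx":0,"wy":0,"wz":0,"x":0,"y":0,"z":-30,"grip":0.55},{"wx":0,"wy":0,"wz":0,"x":0,"y":0,"z":-40,"grip":0.55},{"wx":0,"wy":0,"wz":0,"x":5,"y":10,"z":-20,"grip":0.55},{"wx":0,"wy":0,"wz":0,"x":18,"y":32,"z":0,"grip":0.55},{"wx":0,"wy":0,"wz":0,"x":20,"y":40,"z":0,"grip":0.55},{"wx":0,"wy":0,"wz":0,"x":20,"y":40,"z":0,"grip":0.55},{"wx":0,"wy":0,"wz":0,"x":20,"y":40,"z":0,"grip":0.55},{"wx":0,"wy":0,"wz":0,"x":20,"y":40,"z":0,"grip":0.55},{"wx":0,"wy":0,"wz":0,"x":20,"y":40,"z":0,"grip":0.55},{"wx":0,"wy":0,"wz":0,"x":20,"y":40,"z":0,"grip":0.55},{"wx":0,"wy":0,"wz":0,"x":20,"y":35,"z":0,"grip":0.55},{"wx":0,"wy":0,"wz":0,"x":9,"y":16,"z":0,"grip":0.55},{"wx":0,"wy":0,"wz":0,"x":0,"y":0,"z":0,"grip":0.55}]'; python3 snap.py wrist w5; python3 snap.py scene s5; python3 m4.py s5; python3 w.py 470 171 145 180
```

```text
time: 29.95
eef_pos: [469.1, 173.0, 239.3]
eef_rot: [0.0, -0.002, 1.0, 0.001]
contact_force: [-0.3, -0.5, 0.7]
grip_width: 46.8
finger_force: 0.0
s5 bar 127 [ 510.  -329.7] [97.2 25.9] 14.1 z [11. 16. 20.]
s5 board 3404 [467.8 368.9] [143.2 224. ] 89.8 z [ 9. 13. 16.]
s5 boardgrip 442 [468.3 369.5] [ 19.6 110. ] 89.7 z [71. 84. 88.]
s5 neck 98 [540.5 171.1] [24.7 27.8] 17.4 z [175. 183. 186.]
s5 neck 94 [470.7 170. ] [25.6 25.5] 30.8 z [175. 182. 186.]
s5 neckC 66 [ 640.1 -159.7] [26.  26.8] 24.1 z [166. 176. 180.]
s5 neckC 69 [ 569.6 -152.9] [27.8 23.9] 88.9 z [166. 176. 180.]
pos [470.3 171.2 239. ] yaw -179.95 tilt 0.03 grip 46.7 F [-0.9 -0.3  0.4] t 30.05
wz -6.2823 x 0.3 y -0.2 z 94.0 dist 94.0
rotvec now->goal, tool axes [0.0004 0.0003 0.0008] J6 0.35
```

```bash
python3 -m pendant '[{"wx":0,"wy":0,"wz":0,"x":0,"y":0,"z":25,"grip":0.55},{"wx":0,"wy":0,"wz":0,"x":0,"y":0,"z":25,"grip":0.55},{"wx":0,"wy":0,"wz":0,"x":0,"y":0,"z":25,"grip":0.55},{"wx":0,"wy":0,"wz":0,"x":0,"y":0,"z":13,"grip":0.55},{"wx":0,"wy":0,"wz":0,"x":0,"y":0,"z":6,"grip":0.55},{"wx":0,"wy":0,"wz":0,"x":0,"y":0,"z":0,"grip":0.4},{"wx":0,"wy":0,"wz":0,"x":0,"y":0,"z":0,"grip":0.2},{"wx":0,"wy":0,"wz":0,"x":0,"y":0,"z":0,"grip":0},{"wx":0,"wy":0,"wz":0,"x":0,"y":0,"z":0,"grip":0},{"wx":0,"wy":0,"wz":0,"x":0,"y":0,"z":0,"grip":0},{"wx":0,"wy":0,"wz":0,"x":0,"y":0,"z":0,"grip":0},{"wx":0,"wy":0,"wz":0,"x":0,"y":0,"z":0,"grip":0}]'; python3 w.py
```

```text
time: 31.25
eef_pos: [470.5, 171.1, 145.0]
eef_rot: [0.0, 0.0, 1.0, 0.0]
contact_force: [-0.8, -1.4, 5.0]
grip_width: 24.4
finger_force: 60.1
pos [470.5 171.1 145. ] yaw 179.98 tilt 0.05 grip 24.4 F [-0.8 -1.4  5. ] t 31.25
```

```bash
python3 -m pendant '[{"wx":0,"wy":0,"wz":0,"x":0,"y":0,"z":-6,"grip":0},{"wx":0,"wy":0,"wz":0,"x":0,"y":0,"z":-14,"grip":0},{"wx":0,"wy":0,"wz":0,"x":0,"y":0,"z":-20,"grip":0},{"wx":0,"wy":0,"wz":0,"x":0,"y":0,"z":-25,"grip":0},{"wx":0,"wy":0,"wz":0,"x":0,"y":0,"z":-25,"grip":0},{"wx":0,"wy":0,"wz":0,"x":0,"y":0,"z":-25,"grip":0},{"wx":0,"wy":0,"wz":0,"x":0,"y":0,"z":-12,"grip":0},{"wx":0,"wy":0,"wz":0,"x":-2,"y":-12,"z":0,"grip":0},{"wx":0,"wy":0,"wz":0,"x":-3,"y":-25,"z":0,"grip":0},{"wx":0,"wy":0,"wz":0,"x":-4,"y":-35,"z":0,"grip":0},{"wx":0,"wy":0,"wz":0,"x":-4,"y":-39,"z":0,"grip":0},{"wx":0,"wy":0,"wz":0,"x":-4,"y":-39,"z":0,"grip":0},{"wx":0,"wy":0,"wz":0,"x":-4,"y":-39,"z":0,"grip":0},{"wx":0,"wy":0,"wz":0,"x":-4,"y":-39,"z":0,"grip":0},{"wx":0,"wy":0,"wz":0,"x":-4,"y":-39,"z":0,"grip":0},{"wx":0,"wy":0,"wz":0,"x":-3,"y":-30,"z":0,"grip":0},{"wx":0,"wy":0,"wz":0,"x":-1,"y":-15,"z":0,"grip":0},{"wx":0,"wy":0,"wz":0,"x":0,"y":-5,"z":0,"grip":0},{"wx":0,"wy":0,"wz":0,"x":0,"y":0,"z":0,"grip":0}]'; python3 w.py 503.4 -145.8 139 180
```

```text
time: 33.15
eef_pos: [502.6, -146.1, 270.5]
eef_rot: [-0.001, 0.001, 1.0, 0.001]
contact_force: [-0.2, -0.3, -2.8]
grip_width: 24.8
finger_force: 59.7
pos [ 502.6 -146.1  270.5] yaw 179.93 tilt 0.12 grip 24.8 F [-0.2 -0.3 -2.8] t 33.15
wz -0.0012 x -0.8 y 0.3 z 131.5 dist 132.0
rotvec now->goal, tool axes [ 0.0011 -0.0018 -0.0012] J6 -0.28
```

```bash
python3 -m pendant '[{"wx":0,"wy":0,"wz":0,"x":0,"y":0.5,"z":10,"grip":0},{"wx":0,"wy":0,"wz":0,"x":0,"y":0,"z":20,"grip":0},{"wx":0,"wy":0,"wz":0,"x":0,"y":0,"z":20,"grip":0},{"wx":0,"wy":0,"wz":0,"x":0,"y":0,"z":20,"grip":0},{"wx":0,"wy":0,"wz":0,"x":0,"y":0,"z":20,"grip":0},{"wx":0,"wy":0,"wz":0,"x":0,"y":0,"z":15,"grip":0},{"wx":0,"wy":0,"wz":0,"x":0,"y":0,"z":12,"grip":0},{"wx":0,"wy":0,"wz":0,"x":0,"y":0,"z":6,"grip":0},{"wx":0,"wy":0,"wz":0,"x":0,"y":0,"z":4,"grip":0},{"wx":0,"wy":0,"wz":0,"x":0,"y":0,"z":2,"grip":0},{"wx":0,"wy":0,"wz":0,"x":0,"y":0,"z":1.5,"grip":0},{"wx":0,"wy":0,"wz":0,"x":0,"y":0,"z":1.5,"grip":0},{"wx":0,"wy":0,"wz":0,"x":0,"y":0,"z":1.5,"grip":0},{"wx":0,"wy":0,"wz":0,"x":0,"y":0,"z":0,"grip":0}]'; python3 w.py 503.4 -145.8 139 180
```

```text
time: 34.55
eef_pos: [503.6, -145.7, 139.0]
eef_rot: [0.001, 0.0, 1.0, -0.0]
contact_force: [-2.5, -0.1, 4.7]
grip_width: 24.6
finger_force: 60.7
pos [ 503.6 -145.7  139. ] yaw 179.97 tilt 0.09 grip 24.6 F [-2.5 -0.1  4.7] t 34.55
wz -0.0005 x 0.2 y -0.1 z -0.0 dist 0.0
rotvec now->goal, tool axes [-0.0002  0.0015 -0.0005] J6 -0.28
```

```bash
python3 -m pendant '[{"wx":0,"wy":0,"wz":0,"x":0,"y":0,"z":0,"grip":0.3},{"wx":0,"wy":0,"wz":0,"x":0,"y":0,"z":0,"grip":0.5},{"wx":0,"wy":0,"wz":0,"x":0,"y":0,"z":0,"grip":0.55},{"wx":0,"wy":0,"wz":0,"x":0,"y":0,"z":-10,"grip":0.55},{"wx":0,"wy":0,"wz":0,"x":0,"y":0,"z":-30,"grip":0.55},{"wx":0,"wy":0,"wz":0,"x":0,"y":0,"z":-40,"grip":0.55},{"wx":0,"wy":0,"wz":0,"x":0,"y":10,"z":-20,"grip":0.55},{"wx":0,"wy":0,"wz":0,"x":-4,"y":32,"z":0,"grip":0.55},{"wx":0,"wy":0,"wz":0,"x":-5,"y":40,"z":0,"grip":0.55},{"wx":0,"wy":0,"wz":0,"x":-5,"y":40,"z":0,"grip":0.55},{"wx":0,"wy":0,"wz":0,"x":-5,"y":40,"z":0,"grip":0.55},{"wx":0,"wy":0,"wz":0,"x":-5,"y":40,"z":0,"grip":0.55},{"wx":0,"wy":0,"wz":0,"x":-5,"y":40,"z":0,"grip":0.55},{"wx":0,"wy":0,"wz":0,"x":-5,"y":40,"z":0,"grip":0.55},{"wx":0,"wy":0,"wz":0,"x":-3,"y":25,"z":0,"grip":0.55},{"wx":0,"wy":0,"wz":0,"x":0,"y":11,"z":0,"grip":0.55},{"wx":0,"wy":0,"wz":0,"x":0,"y":0,"z":0,"grip":0.55},{"wx":0,"wy":0,"wz":0,"x":0,"y":0,"z":0,"grip":0.55}]'; python3 snap.py scene s6; python3 m4.py s6; python3 w.py 541 172 145 180
```

```text
time: 36.35
eef_pos: [540.0, 171.8, 238.1]
eef_rot: [-0.0, 0.0, 1.0, 0.0]
contact_force: [0.3, -0.2, 0.3]
grip_width: 47.0
finger_force: 0.0
s6 bar 194 [ 384.3 -361.7] [141.2  42.3] 10.1 z [10. 14. 19.]
s6 board 3402 [467.3 369. ] [144.9 224. ] 89.4 z [ 9. 13. 16.]
s6 boardgrip 444 [468.5 369.1] [109.5  21.2] 0.2 z [71. 83. 87.]
s6 neck 101 [539.7 172. ] [28.  24.1] 58.3 z [173. 182. 185.]
s6 neckC 66 [ 640.2 -160.4] [25.2 26. ] 25.5 z [167. 177. 180.]
pos [540.  171.4 238.1] yaw 179.94 tilt 0.03 grip 47.0 F [0.1 0.2 0.4] t 36.4
wz -0.0011 x -1.0 y 0.6 z 93.1 dist 93.0
rotvec now->goal, tool axes [ 0.     -0.0005 -0.0011] J6 0.31
```

```bash
python3 snap.py top top6; python3 m4.py top6 | grep neckC; python3 -m pendant '[{"wx":0,"wy":0,"wz":0,"x":-0.7,"y":0.5,"z":25,"grip":0.55},{"wx":0,"wy":0,"wz":0,"x":0,"y":0,"z":25,"grip":0.55},{"wx":0,"wy":0,"wz":0,"x":0,"y":0,"z":25,"grip":0.55},{"wx":0,"wy":0,"wz":0,"x":0,"y":0,"z":12,"grip":0.55},{"wx":0,"wy":0,"wz":0,"x":0,"y":0,"z":6,"grip":0.55},{"wx":0,"wy":0,"wz":0,"x":0,"y":0,"z":0,"grip":0.4},{"wx":0,"wy":0,"wz":0,"x":0,"y":0,"z":0,"grip":0.2},{"wx":0,"wy":0,"wz":0,"x":0,"y":0,"z":0,"grip":0},{"wx":0,"wy":0,"wz":0,"x":0,"y":0,"z":0,"grip":0},{"wx":0,"wy":0,"wz":0,"x":0,"y":0,"z":0,"grip":0},{"wx":0,"wy":0,"wz":0,"x":0,"y":0,"z":0,"grip":0},{"wx":0,"wy":0,"wz":0,"x":0,"y":0,"z":0,"grip":0}]'; python3 w.py
```

```text
top6 neckC 93 [ 641.1 -160. ] [23.6 25.1] 16.4 z [170. 175. 180.]
top6 neckC 93 [ 571.5 -151.7] [25.4 24.1] 62.4 z [170. 175. 179.]
top6 neckC 92 [ 503.6 -144.4] [24.4 25. ] 42.6 z [169. 175. 178.]
time: 37.65
eef_pos: [541.3, 173.1, 145.8]
eef_rot: [0.001, 0.0, 1.0, 0.0]
contact_force: [-0.4, -1.9, 6.2]
grip_width: 24.8
finger_force: 60.3
pos [541.3 173.1 145.8] yaw 179.98 tilt 0.07 grip 24.8 F [-0.4 -1.9  6.2] t 37.65
```

```bash
python3 -m pendant '[{"wx":0,"wy":0,"wz":0,"x":0,"y":0,"z":-6,"grip":0},{"wx":0,"wy":0,"wz":0,"x":0,"y":0,"z":-14,"grip":0},{"wx":0,"wy":0,"wz":0,"x":0,"y":0,"z":-20,"grip":0},{"wx":0,"wy":0,"wz":0,"x":0,"y":0,"z":-25,"grip":0},{"wx":0,"wy":0,"wz":0,"x":0,"y":0,"z":-25,"grip":0},{"wx":0,"wy":0,"wz":0,"x":0,"y":0,"z":-25,"grip":0},{"wx":0,"wy":0,"wz":0,"x":0,"y":0,"z":-12,"grip":0},{"wx":0,"wy":0,"wz":0,"x":-2,"y":-12,"z":0,"grip":0},{"wx":0,"wy":0,"wz":0,"x":-4,"y":-25,"z":0,"grip":0},{"wx":0,"wy":0,"wz":0,"x":-6,"y":-35,"z":0,"grip":0},{"wx":0,"wy":0,"wz":0,"x":-6,"y":-38,"z":0,"grip":0},{"wx":0,"wy":0,"wz":0,"x":-6,"y":-38,"z":0,"grip":0},{"wx":0,"wy":0,"wz":0,"x":-6,"y":-38,"z":0,"grip":0},{"wx":0,"wy":0,"wz":0,"x":-6,"y":-35,"z":0,"grip":0},{"wx":0,"wy":0,"wz":0,"x":-3,"y":-22,"z":0,"grip":0},{"wx":0,"wy":0,"wz":0,"x":-1,"y":-10,"z":0,"grip":0},{"wx":0,"wy":0,"wz":0,"x":0,"y":-4,"z":0,"grip":0},{"wx":0,"wy":0,"wz":0,"x":0,"y":0,"z":0,"grip":0},{"wx":0,"wy":0,"wz":0,"x":0,"y":0,"z":0,"grip":0}]'; python3 w.py 581.1 -84.4 139.8 180
```

```text
time: 39.55
eef_pos: [580.6, -83.2, 271.5]
eef_rot: [-0.001, -0.0, 1.0, 0.0]
contact_force: [-0.7, -0.7, -3.0]
grip_width: 24.7
finger_force: 59.6
pos [580.6 -83.2 271.5] yaw -179.97 tilt 0.08 grip 24.7 F [-0.7 -0.7 -3. ] t 39.55
wz -6.2826 x -0.5 y -1.2 z 131.7 dist 132.0
rotvec now->goal, tool axes [ 0.0008 -0.001   0.0005] J6 -0.14
```

```bash
python3 -m pendant '[{"wx":0,"wy":0,"wz":0,"x":0,"y":-1,"z":10,"grip":0},{"wx":0,"wy":0,"wz":0,"x":0,"y":0,"z":20,"grip":0},{"wx":0,"wy":0,"wz":0,"x":0,"y":0,"z":20,"grip":0},{"wx":0,"wy":0,"wz":0,"x":0,"y":0,"z":20,"grip":0},{"wx":0,"wy":0,"wz":0,"x":0,"y":0,"z":20,"grip":0},{"wx":0,"wy":0,"wz":0,"x":0,"y":0,"z":15,"grip":0},{"wx":0,"wy":0,"wz":0,"x":0,"y":0,"z":12,"grip":0},{"wx":0,"wy":0,"wz":0,"x":0,"y":0,"z":6,"grip":0},{"wx":0,"wy":0,"wz":0,"x":0,"y":0,"z":4,"grip":0},{"wx":0,"wy":0,"wz":0,"x":0,"y":0,"z":2,"grip":0},{"wx":0,"wy":0,"wz":0,"x":0,"y":0,"z":1.5,"grip":0},{"wx":0,"wy":0,"wz":0,"x":0,"y":0,"z":1.5,"grip":0},{"wx":0,"wy":0,"wz":0,"x":0,"y":0,"z":1.5,"grip":0},{"wx":0,"wy":0,"wz":0,"x":0,"y":0,"z":0,"grip":0}]'; python3 w.py
```

```text
time: 40.95
eef_pos: [581.5, -85.2, 139.8]
eef_rot: [0.001, 0.0, 1.0, -0.0]
contact_force: [-3.2, -0.3, 5.8]
grip_width: 24.8
finger_force: 60.8
pos [581.5 -85.2 139.8] yaw 179.98 tilt 0.11 grip 24.8 F [-3.2 -0.3  5.8] t 40.95
```

```bash
python3 -m pendant '[{"wx":0,"wy":0,"wz":0,"x":0,"y":0,"z":0,"grip":0.3},{"wx":0,"wy":0,"wz":0,"x":0,"y":0,"z":0,"grip":0.5},{"wx":0,"wy":0,"wz":0,"x":0,"y":0,"z":0,"grip":0.55},{"wx":0,"wy":0,"wz":0,"x":0,"y":0,"z":-10,"grip":0.55},{"wx":0,"wy":0,"wz":0,"x":0,"y":0,"z":-30,"grip":0.55},{"wx":0,"wy":0,"wz":0,"x":0,"y":0,"z":-40,"grip":0.55},{"wx":0,"wy":0,"wz":0,"x":0,"y":0,"z":-20,"grip":0.55},{"wx":0,"wy":0,"wz":0,"x":10,"y":-25,"z":-10,"grip":0.55},{"wx":0,"wy":0,"wz":-0.08,"x":18,"y":-38,"z":0,"grip":0.55},{"wx":0,"wy":0,"wz":-0.08,"x":18,"y":-38,"z":0,"grip":0.55},{"wx":0,"wy":0,"wz":-0.06,"x":13,"y":-40,"z":0,"grip":0.55},{"wx":0,"wy":0,"wz":0,"x":10,"y":-40,"z":0,"grip":0.55},{"wx":0,"wy":0,"wz":0,"x":10,"y":-40,"z":0,"grip":0.55},{"wx":0,"wy":0,"wz":0,"x":0,"y":0,"z":0,"grip":0.55},{"wx":0,"wy":0,"wz":0,"x":0,"y":0,"z":0,"grip":0.55}]'; for c in top scene wrist; do python3 snap.py $c ${c}7; done; python3 m4.py top7 scene7; python3 w.py 462 -340 60 191
python3 - <<'E'
from h import *
im=dict(np.load('wrist7.npz'));W=cloud(im);X,Y,Z=W[...,0],W[...,1],W[...,2]
m=((Z>9)&(Z<45)&(X>280)&(X<660)&(Y<-270)&(Y>-450)).astype(np.uint8);m[330:]=0
p=W[m>0];print(m.sum(),cv2.minAreaRect(p[:,:2].astype(np.float32)),np.percentile(p[:,2],[5,50,95]))
E
```

```text
time: 42.45
eef_pos: [529.0, -312.1, 248.3]
eef_rot: [-0.0, -0.109, 0.994, 0.0]
contact_force: [0.4, 0.1, 0.4]
grip_width: 46.8
finger_force: 0.0
top7 bar 282 [ 545.1 -321. ] [130.5  27.4] 10.8 z [10. 17. 37.]
top7 board 2360 [469.5 369.8] [224.1 142.2] 0.1 z [ 8. 11. 17.]
top7 boardgrip 304 [469.1 368.9] [ 19.4 106.2] 88.7 z [73. 82. 88.]
top7 neckC 94 [ 641.3 -159.9] [25.  24.8] 5.5 z [168. 175. 179.]
top7 neckC 94 [581.8 -84.7] [25.2 24.9] 85.7 z [170. 175. 179.]
top7 neckC 94 [ 572.  -151.8] [25.3 24.1] 33.8 z [170. 175. 180.]
top7 neckC 90 [ 503.3 -145.2] [25.  22.7] 85.8 z [170. 175. 179.]
scene7 bar 231 [ 402.5 -351. ] [182.6  34.1] 12.2 z [10. 14. 19.]
scene7 bar 74 [ 528.9 -327.6] [61.6 30.9] 19.0 z [10. 16. 19.]
scene7 board 3413 [467.6 369.1] [144.4 223.9] 89.6 z [ 9. 13. 16.]
scene7 boardgrip 441 [468.4 369.8] [ 19.6 109.9] 89.3 z [70. 84. 87.]
scene7 neckC 66 [ 641.3 -159.9] [24.7 24.6] 2.3 z [167. 175. 179.]
scene7 neckC 67 [ 570.5 -153. ] [25.5 25.6] 51.9 z [167. 176. 180.]
scene7 neckC 70 [ 500.8 -145.4] [26.  22.3] 63.9 z [166. 177. 180.]
scene7 neckC 76 [579.1 -82.8] [28.  23.3] 89.4 z [166. 176. 180.]
pos [ 529.4 -310.3  248.5] yaw -167.35 tilt 0.04 grip 47.0 F [0.1 0.6 0.6] t 42.6
wz -6.2544 x 71.9 y -16.3 z 188.5 dist 202.0
rotvec now->goal, tool axes [ 0.0006 -0.0003  0.0288] J6 -0.75
6243 ((478.4439697265625, -297.9856872558594), (254.07290649414062, 103.8164291381836), 10.596902847290039) [13.48997107 15.74031883 33.39326586]
```

View pics/wrist7.png

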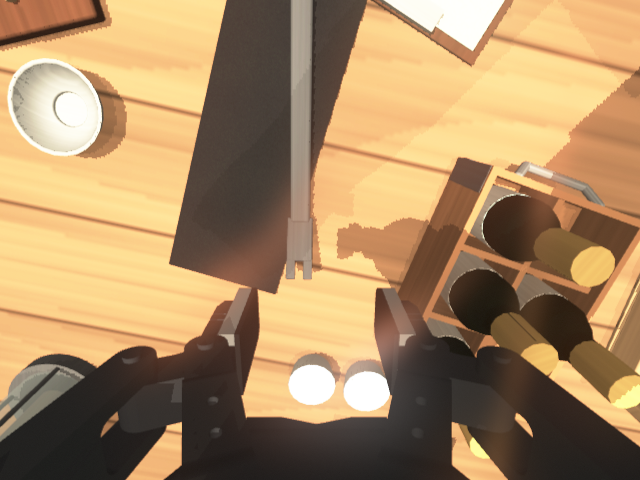

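All four bottles stand in their cells, with necks seen at z about 175 in both views. The bar's claw pokes off the mat at (300,270), so I put it back straight.

```bash
python3 -m pendant '[{"wx":0,"wy":0,"wz":0.029,"x":0,"y":0,"z":0,"grip":0.55},{"wx":0,"wy":0,"wz":0,"x":25,"y":-6,"z":10,"grip":0.55},{"wx":0,"wy":0,"wz":0,"x":25,"y":-6,"z":30,"grip":0.55},{"wx":0,"wy":0,"wz":0,"x":22,"y":-4,"z":35,"grip":0.55},{"wx":0,"wy":0,"wz":0,"x":0,"y":0,"z":40,"grip":0.55},{"wx":0,"wy":0,"wz":0,"x":0,"y":0,"z":40,"grip":0.55},{"wx":0,"wy":0,"wz":0,"x":0,"y":0,"z":30,"grip":0.55},{"wx":0,"wy":0,"wz":0,"x":0,"y":0,"z":0,"grip":0.55},{"wx":0,"wy":0,"wz":0,"x":0,"y":0,"z":0,"grip":0.55}]'; python3 w.py 462 -340 8 191; python3 snap.py wrist w8
python3 - <<'E'
from h import *
im=dict(np.load('w8.npz'));W=cloud(im);X,Y,Z=W[...,0],W[...,1],W[...,2]
m=((Z>9)&(Z<25)&(X>280)&(X<660)&(Y<-270)&(Y>-450)).astype(np.uint8);m[250:]=0
k,l,st,c=cv2.connectedComponentsWithStats(m);i=1+np.argmax(st[1:,4]);p=W[l==i];print(st[i],cv2.minAreaRect(p[:,:2].astype(np.float32)))
a=np.polyfit(p[:,0],p[:,1],1);print('line at 462:',np.polyval(a,462),np.degrees(np.arctan(a[0])))
E
```

```text
time: 43.5
eef_pos: [461.9, -340.1, 63.9]
eef_rot: [-0.0, -0.095, 0.995, 0.0]
contact_force: [-0.1, -0.2, 0.1]
grip_width: 46.8
finger_force: 0.0
pos [ 461.9 -340.1   63.9] yaw -169.06 tilt 0.05 grip 46.8 F [-0.1 -0.2  0.1] t 43.5
wz -6.2842 x -0.1 y 0.1 z 55.9 dist 56.0
rotvec now->goal, tool axes [ 0.0007 -0.0006 -0.001 ] J6 -0.83
[  279     0    66   250 11128] ((398.951904296875, -355.3826904296875), (118.6229019165039, 29.86663055419922), 11.322361946105957)
line at 462: -342.9673517191785 11.047763188262232
```

```bash
python3 -m pendant '[{"wx":0,"wy":0,"wz":0,"x":0,"y":-1,"z":25,"grip":0.55},{"wx":0,"wy":0,"wz":0,"x":0,"y":0,"z":18,"grip":0.55},{"wx":0,"wy":0,"wz":0,"x":0,"y":0,"z":8,"grip":0.55},{"wx":0,"wy":0,"wz":0,"x":0,"y":0,"z":4,"grip":0.55},{"wx":0,"wy":0,"wz":0,"x":0,"y":0,"z":0,"grip":0.3},{"wx":0,"wy":0,"wz":0,"x":0,"y":0,"z":0,"grip":0},{"wx":0,"wy":0,"wz":0,"x":0,"y":0,"z":0,"grip":0},{"wx":0,"wy":0,"wz":0,"x":0,"y":0,"z":0,"grip":0},{"wx":0,"wy":0,"wz":0,"x":0,"y":0,"z":0,"grip":0},{"wx":0,"wy":0,"wz":0,"x":0,"y":0,"z":0,"grip":0}]'; python3 w.py
```

```text
time: 44.55
eef_pos: [462.4, -342.0, 9.6]
eef_rot: [0.001, -0.095, 0.995, -0.0]
contact_force: [-1.2, 1.5, 5.4]
grip_width: 17.8
finger_force: 59.0
pos [ 462.4 -342.     9.6] yaw -169.07 tilt 0.08 grip 17.8 F [-1.2  1.5  5.4] t 44.55
```

```bash
python3 -m pendant '[{"wx":0,"wy":0,"wz":0,"x":0,"y":0,"z":-10,"grip":0},{"wx":0,"wy":0,"wz":0,"x":0,"y":0,"z":-20,"grip":0},{"wx":0,"wy":0,"wz":0.07,"x":0,"y":0,"z":-10,"grip":0},{"wx":0,"wy":0,"wz":0.07,"x":0,"y":0,"z":0,"grip":0},{"wx":0,"wy":0,"wz":0.07,"x":0,"y":0,"z":0,"grip":0},{"wx":0,"wy":0,"wz":0.07,"x":0,"y":0,"z":0,"grip":0},{"wx":0,"wy":0,"wz":0,"x":-6,"y":-16,"z":0,"grip":0},{"wx":0,"wy":0,"wz":0,"x":-6,"y":-16,"z":0,"grip":0},{"wx":0,"wy":0,"wz":0,"x":0,"y":0,"z":10,"grip":0},{"wx":0,"wy":0,"wz":0,"x":0,"y":0,"z":15,"grip":0},{"wx":0,"wy":0,"wz":0,"x":0,"y":0,"z":5,"grip":0},{"wx":0,"wy":0,"wz":0,"x":0,"y":0,"z":0,"grip":0}]'; python3 w.py 472 -375 10 175
```

```text
time: 45.75
eef_pos: [470.0, -373.6, 17.4]
eef_rot: [-0.001, 0.045, 0.999, 0.001]
contact_force: [-0.7, -0.7, -4.6]
grip_width: 17.7
finger_force: 59.6
pos [ 470.  -373.6   17.4] yaw 174.89 tilt 0.18 grip 17.7 F [-0.7 -0.7 -4.6] t 45.75
wz -0.002 x -2.2 y -1.2 z 7.4 dist 8.0
rotvec now->goal, tool axes [ 0.0018 -0.0026 -0.002 ] J6 -0.58
```

```bash
python3 -m pendant '[{"wx":0,"wy":0,"wz":0,"x":0,"y":0,"z":4,"grip":0},{"wx":0,"wy":0,"wz":0,"x":0,"y":0,"z":3,"grip":0},{"wx":0,"wy":0,"wz":0,"x":0,"y":0,"z":2,"grip":0},{"wx":0,"wy":0,"wz":0,"x":0,"y":0,"z":1,"grip":0},{"wx":0,"wy":0,"wz":0,"x":0,"y":0,"z":0,"grip":0}]'; python3 w.py
```

```text
time: 46.25
eef_pos: [471.2, -374.8, 9.6]
eef_rot: [0.0, 0.045, 0.999, -0.0]
contact_force: [-2.7, 0.9, 5.6]
grip_width: 17.9
finger_force: 60.9
pos [ 471.2 -374.8    9.6] yaw 174.89 tilt 0.06 grip 17.9 F [-2.7  0.9  5.6] t 46.25
```

```bash
python3 -m pendant '[{"wx":0,"wy":0,"wz":0,"x":0,"y":0,"z":0,"grip":0.55},{"wx":0,"wy":0,"wz":0,"x":0,"y":0,"z":0,"grip":0.55},{"wx":0,"wy":0,"wz":0,"x":0,"y":0,"z":0,"grip":0.55},{"wx":0,"wy":0,"wz":0,"x":0,"y":0,"z":-25,"grip":0.55},{"wx":0,"wy":0,"wz":0,"x":0,"y":0,"z":-45,"grip":0.55},{"wx":0,"wy":0,"wz":0,"x":0,"y":0,"z":-45,"grip":0.55},{"wx":0,"wy":0,"wz":0,"x":0,"y":0,"z":-45,"grip":0.55},{"wx":0,"wy":0,"wz":0,"x":0,"y":0,"z":-45,"grip":0.55},{"wx":0,"wy":0,"wz":-0.089,"x":0,"y":0,"z":-35,"grip":0.55},{"wx":0,"wy":0,"wz":0,"x":0,"y":30,"z":0,"grip":0.55},{"wx":0,"wy":0,"wz":0,"x":0,"y":45,"z":0,"grip":0.55},{"wx":0,"wy":0,"wz":0,"x":0,"y":45,"z":0,"grip":0.55},{"wx":0,"wy":0,"wz":0,"x":0,"y":45,"z":0,"grip":0.55},{"wx":0,"wy":0,"wz":0,"x":0,"y":45,"z":0,"grip":0.55},{"wx":0,"wy":0,"wz":0,"x":0,"y":45,"z":0,"grip":0.55},{"wx":0,"wy":0,"wz":0,"x":0,"y":45,"z":0,"grip":0.55},{"wx":0,"wy":0,"wz":0,"x":0,"y":45,"z":0,"grip":0.55},{"wx":0,"wy":0,"wz":0,"x":0,"y":45,"z":0,"grip":0.55}]'; python3 -m pendant '[{"wx":0,"wy":0,"wz":0,"x":0,"y":45,"z":0,"grip":0.55},{"wx":0,"wy":0,"wz":0,"x":0,"y":45,"z":0,"grip":0.55},{"wx":0,"wy":0,"wz":0,"x":0,"y":45,"z":0,"grip":0.55},{"wx":0,"wy":0,"wz":0,"x":0,"y":45,"z":0,"grip":0.55},{"wx":0,"wy":0,"wz":0,"x":0,"y":45,"z":0,"grip":0.55},{"wx":0,"wy":0,"wz":0,"x":0,"y":45,"z":0,"grip":0.55},{"wx":0,"wy":0,"wz":0,"x":0,"y":30,"z":0,"grip":0.55},{"wx":0,"wy":0,"wz":0,"x":0,"y":20,"z":0,"grip":0.55},{"wx":0,"wy":0,"wz":0,"x":0,"y":0,"z":0,"grip":0.55},{"wx":0,"wy":0,"wz":0,"x":0,"y":0,"z":0,"grip":0.55}]'; python3 snap.py top top9;python3 snap.py scene scene9; python3 m4.py top9 scene9;  python3 w.py 469 369.3 60.5 180
```

```text
time: 48.05
eef_pos: [470.8, 17.2, 248.6]
eef_rot: [0.0, 0.0, 1.0, 0.0]
contact_force: [-0.1, 0.1, -0.7]
grip_width: 46.5
finger_force: 0.0
time: 49.05
eef_pos: [471.1, 334.9, 248.3]
eef_rot: [-0.0, -0.0, 1.0, -0.0]
contact_force: [-0.2, 0.2, 0.5]
grip_width: 47.1
finger_force: 0.0
top9 bar 719 [ 487.1 -373.9] [ 27.4 270. ] 85.1 z [10. 15. 33.]
top9 board 1293 [469.5 369. ] [225.1 139.6] 0.5 z [ 8. 11. 16.]
top9 boardgrip 142 [447.3 368.4] [57.6 18.2] 1.6 z [72. 82. 88.]
top9 neckC 92 [ 641.7 -160.5] [25.5 24.2] 21.0 z [169. 175. 179.]
top9 neckC 94 [581.4 -84.3] [24.7 25.5] 48.0 z [170. 175. 181.]
top9 neckC 94 [ 572. -152.] [24.7 25.2] 32.4 z [169. 175. 180.]
top9 neckC 93 [ 503.6 -144.3] [24.4 24.6] 42.6 z [168. 175. 179.]
scene9 bar 233 [ 546.4 -378.9] [ 50.8 168.6] 75.2 z [11. 17. 38.]
scene9 board 3407 [467.7 369. ] [143.  224.5] 90.0 z [ 9. 13. 16.]
scene9 boardgrip 443 [468.3 370.7] [109.6  20.2] 1.5 z [71. 83. 87.]
scene9 neckC 67 [ 641.4 -161.5] [25.4 27.8] 24.4 z [166. 176. 179.]
scene9 neckC 70 [ 569.5 -153. ] [28.9 24. ] 89.3 z [168. 176. 181.]
scene9 neckC 71 [579.5 -84. ] [24.7 25.5] 64.7 z [167. 176. 180.]
pos [471.2 334.2 248.6] yaw 179.92 tilt 0.03 grip 46.9 F [ 0.1 -0.   0.3] t 49.15
wz -0.0014 x 2.2 y 35.1 z 188.1 dist 191.0
rotvec now->goal, tool axes [-0.     -0.0005 -0.0014] J6 0.62
```

```bash
python3 -m pendant '[{"wx":0,"wy":0,"wz":0,"x":2,"y":25,"z":5,"grip":0.55},{"wx":0,"wy":0,"wz":0,"x":0,"y":10,"z":30,"grip":0.55},{"wx":0,"wy":0,"wz":0,"x":0,"y":0,"z":45,"grip":0.55},{"wx":0,"wy":0,"wz":0,"x":0,"y":0,"z":45,"grip":0.55},{"wx":0,"wy":0,"wz":0,"x":0,"y":0,"z":35,"grip":0.55},{"wx":0,"wy":0,"wz":0,"x":0,"y":0,"z":20,"grip":0.55},{"wx":0,"wy":0,"wz":0,"x":0,"y":0,"z":8,"grip":0.55},{"wx":0,"wy":0,"wz":0,"x":0,"y":0,"z":0,"grip":0.3},{"wx":0,"wy":0,"wz":0,"x":0,"y":0,"z":0,"grip":0},{"wx":0,"wy":0,"wz":0,"x":0,"y":0,"z":0,"grip":0},{"wx":0,"wy":0,"wz":0,"x":0,"y":0,"z":0,"grip":0},{"wx":0,"wy":0,"wz":0,"x":0,"y":0,"z":0,"grip":0},{"wx":0,"wy":0,"wz":0,"x":0,"y":0,"z":0,"grip":0}]'; python3 w.py
```

```text
time: 50.45
eef_pos: [469.9, 370.8, 62.1]
eef_rot: [0.001, 0.0, 1.0, 0.001]
contact_force: [0.7, -1.5, 7.7]
grip_width: 16.6
finger_force: 60.4
pos [469.9 370.8  62.1] yaw 179.98 tilt 0.14 grip 16.6 F [ 0.7 -1.5  7.7] t 50.45
```

```bash
python3 -m pendant '[{"wx":0,"wy":0,"wz":0,"x":0,"y":0,"z":-8,"grip":0},{"wx":0,"wy":0,"wz":0,"x":0,"y":0,"z":-20,"grip":0},{"wx":0,"wy":0,"wz":0,"x":0,"y":0,"z":-35,"grip":0},{"wx":0,"wy":0,"wz":0,"x":0,"y":0,"z":-40,"grip":0},{"wx":0,"wy":0,"wz":0,"x":0,"y":0,"z":-40,"grip":0},{"wx":0,"wy":0,"wz":0,"x":0,"y":0,"z":-40,"grip":0},{"wx":0,"wy":0,"wz":-0.03,"x":0,"y":0,"z":-15,"grip":0},{"wx":0,"wy":0,"wz":0,"x":-6,"y":-15,"z":0,"grip":0},{"wx":0,"wy":0,"wz":0,"x":-11,"y":-30,"z":0,"grip":0},{"wx":0,"wy":0,"wz":0,"x":-11,"y":-35,"z":0,"grip":0},{"wx":0,"wy":0,"wz":0,"x":-11,"y":-35,"z":0,"grip":0},{"wx":0,"wy":0,"wz":0,"x":-11,"y":-35,"z":0,"grip":0},{"wx":0,"wy":0,"wz":0,"x":-11,"y":-35,"z":0,"grip":0},{"wx":0,"wy":0,"wz":0,"x":-8,"y":-25,"z":0,"grip":0},{"wx":0,"wy":0,"wz":0,"x":-4,"y":-14,"z":0,"grip":0},{"wx":0,"wy":0,"wz":0,"x":0,"y":-5,"z":0,"grip":0},{"wx":0,"wy":0,"wz":0,"x":0,"y":0,"z":0,"grip":0},{"wx":0,"wy":0,"wz":0,"x":0,"y":0,"z":0,"grip":0}]'; python3 snap.py top top10; python3 snap.py scene s10; python3 w.py 543 139.5 197 181.8
python3 - <<'E'
from h import *
for n in ['top10','s10']:
    im=dict(np.load(n+'.npz'));W=cloud(im);X,Y,Z=W[...,0],W[...,1],W[...,2]
    for nm,a,b in(('board',185,225),('grip',255,300),('ends',150,166)):
        m=((Z>a)&(Z<b)&(X>390)&(X<690)&(Y>30)&(Y<250)).astype(np.uint8)
        k,l,st,c=cv2.connectedComponentsWithStats(m)
        for i in range(1,k):
            if st[i,4]>60: p=W[l==i];print(n,nm,st[i,4],cv2.minAreaRect(p[:,:2].astype(np.float32)),np.median(p[:,2]))
E
```

```text
time: 52.25
eef_pos: [548.5, 144.5, 258.2]
eef_rot: [-0.0, -0.015, 1.0, 0.0]
contact_force: [-0.1, 1.1, -2.7]
grip_width: 17.0
finger_force: 59.2
pos [548.6 144.7 258.3] yaw -178.22 tilt 0.05 grip 16.6 F [ 0.  -0.5 -2.2] t 52.35
wz -6.2835 x 5.8 y -5.0 z 61.3 dist 62.0
rotvec now->goal, tool axes [ 0.0006 -0.0006 -0.0004] J6 0.23
top10 board 830 ((553.193603515625, 104.05162811279297), (218.35601806640625, 56.881004333496094), 1.8537423610687256) 206.69936410049445
s10 board 2895 ((546.6487426757812, 144.36395263671875), (224.31219482421875, 145.86126708984375), 1.7508962154388428) 208.7180023456974
s10 grip 429 ((546.6475219726562, 151.47024536132812), (109.45500946044922, 32.98563003540039), 3.594247341156006) 277.47690529273564
s10 ends 271 ((418.7286071777344, 132.70980834960938), (12.931612014770508, 166.79571533203125), 2.3654611110687256) 160.42785834492736
s10 ends 165 ((663.2117309570312, 143.112060546875), (10.286441802978516, 163.68922424316406), 2.387033462524414) 160.54759813613975
```

View pics/s10.png

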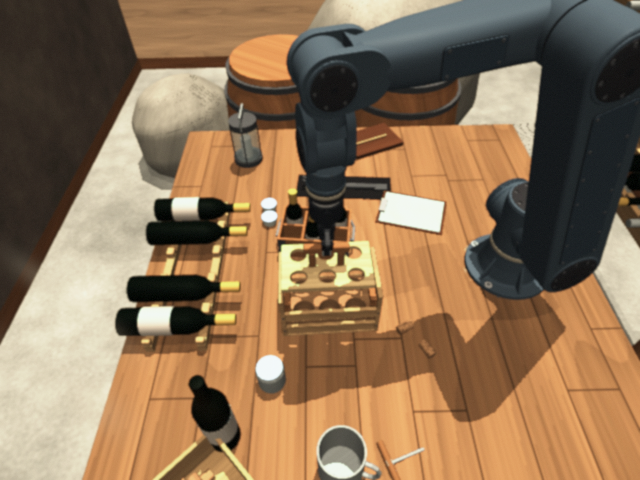

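The board is held level above the crate. In the same view the board centre is (546.6,144.4) and the end panels' middle is (541.0,137.9), so I shift about -5.7, -6 mm and lower.

```bash
python3 -m pendant '[{"wx":0,"wy":0,"wz":0,"x":5.8,"y":-5.8,"z":0,"grip":0},{"wx":0,"wy":0,"wz":0,"x":0,"y":0,"z":12,"grip":0},{"wx":0,"wy":0,"wz":0,"x":0,"y":0,"z":12,"grip":0},{"wx":0,"wy":0,"wz":0,"x":0,"y":0,"z":8,"grip":0},{"wx":0,"wy":0,"wz":0,"x":0,"y":0,"z":8,"grip":0},{"wx":0,"wy":0,"wz":0,"x":0,"y":0,"z":6,"grip":0},{"wx":0,"wy":0,"wz":0,"x":0,"y":0,"z":5,"grip":0},{"wx":0,"wy":0,"wz":0,"x":0,"y":0,"z":4,"grip":0},{"wx":0,"wy":0,"wz":0,"x":0,"y":0,"z":0,"grip":0}]'; python3 w.py 543 139 197 181.8
```

```text
time: 53.25
eef_pos: [543.1, 137.7, 202.9]
eef_rot: [-0.001, -0.015, 1.0, 0.0]
contact_force: [-0.8, -1.1, -3.1]
grip_width: 16.5
finger_force: 59.1
pos [543.1 137.7 202.9] yaw -178.3 tilt 0.06 grip 16.5 F [-0.8 -1.1 -3.1] t 53.25
wz -6.2849 x 0.1 y 1.3 z 5.9 dist 6.0
rotvec now->goal, tool axes [ 0.0003 -0.001  -0.0017] J6 0.22
```

```bash
python3 -m pendant '[{"wx":0,"wy":0,"wz":0,"x":0,"y":1,"z":2.5,"grip":0},{"wx":0,"wy":0,"wz":0,"x":0,"y":0,"z":2,"grip":0},{"wx":0,"wy":0,"wz":0,"x":0,"y":0,"z":1.5,"grip":0},{"wx":0,"wy":0,"wz":0,"x":0,"y":0,"z":1,"grip":0},{"wx":0,"wy":0,"wz":0,"x":0,"y":0,"z":0,"grip":0}]'; python3 w.py
```

```text
time: 53.75
eef_pos: [543.3, 138.8, 197.1]
eef_rot: [0.0, -0.015, 1.0, 0.0]
contact_force: [-1.9, -0.7, 2.5]
grip_width: 16.2
finger_force: 59.9
pos [543.3 138.8 197.1] yaw -178.3 tilt 0.04 grip 16.2 F [-1.9 -0.7  2.5] t 53.75
```

Seated at the expected height (TCP 197.1). Release, back off and check.

```bash
python3 -m pendant '[{"wx":0,"wy":0,"wz":0,"x":0,"y":0,"z":0,"grip":0.3},{"wx":0,"wy":0,"wz":0,"x":0,"y":0,"z":0,"grip":0.55},{"wx":0,"wy":0,"wz":0,"x":0,"y":0,"z":0,"grip":0.55},{"wx":0,"wy":0,"wz":0,"x":0,"y":0,"z":-15,"grip":0.55},{"wx":0,"wy":0,"wz":0,"x":0,"y":0,"z":-40,"grip":0.55},{"wx":0,"wy":0,"wz":0,"x":0,"y":0,"z":-40,"grip":0.55},{"wx":0,"wy":0,"wz":0,"x":30,"y":30,"z":0,"grip":0.55},{"wx":0,"wy":0,"wz":0,"x":30,"y":40,"z":0,"grip":0.55},{"wx":0,"wy":0,"wz":0,"x":30,"y":40,"z":0,"grip":0.55},{"wx":0,"wy":0,"wz":0,"x":30,"y":40,"z":0,"grip":0.55},{"wx":0,"wy":0,"wz":0,"x":20,"y":40,"z":0,"grip":0.55},{"wx":0,"wy":0,"wz":0,"x":0,"y":40,"z":0,"grip":0.55},{"wx":0,"wy":0,"wz":0,"x":0,"y":0,"z":0,"grip":0.55},{"wx":0,"wy":0,"wz":0,"x":0,"y":0,"z":0,"grip":0.55}]'; python3 snap.py top top11; python3 snap.py scene s11; python3 m4.py top11 s11
python3 - <<'E'
from h import *
for n in ['top11','s11']:
    im=dict(np.load(n+'.npz'));W=cloud(im);X,Y,Z=W[...,0],W[...,1],W[...,2]
    for nm,a,b in(('board',138,153),('grip',199,235),('ends',155,170)):
        m=((Z>a)&(Z<b)&(X>390)&(X<690)&(Y>30)&(Y<250)).astype(np.uint8)
        k,l,st,c=cv2.connectedComponentsWithStats(m)
        for i in range(1,k):
            if st[i,4]>60: p=W[l==i];print(n,nm,st[i,4],cv2.minAreaRect(p[:,:2].astype(np.float32)),np.percentile(p[:,2],[5,50,95]).round())
E
```

```text
time: 55.15
eef_pos: [396.2, 365.1, 291.1]
eef_rot: [-0.0, -0.016, 1.0, -0.0]
contact_force: [1.0, -0.4, 0.3]
grip_width: 46.6
finger_force: 0.0
top11 bar 744 [ 484.  -374.1] [ 30.3 287.3] 85.1 z [10. 15. 33.]
top11 bar 54 [ 333.3 -361.3] [29.9 24.1] 88.1 z [ 9. 11. 15.]
top11 neckC 94 [ 641.4 -160.4] [25.  24.4] 88.1 z [167. 175. 180.]
top11 neckC 94 [581.4 -84.5] [24.8 26.3] 56.4 z [171. 175. 179.]
top11 neckC 92 [ 571.9 -151.3] [24.6 26.1] 42.8 z [170. 175. 180.]
top11 neckC 90 [ 503.2 -145.3] [25.3 23.1] 85.9 z [169. 175. 179.]
s11 bar 433 [ 469.5 -376.1] [ 41.5 299.3] 83.5 z [10. 16. 35.]
s11 neck 43 [506.1 144.9] [17.8  5.2] 1.4 z [175. 185. 194.]
s11 neckC 65 [ 640.4 -160.1] [25.6 25.1] 27.1 z [167. 176. 180.]
s11 neckC 69 [ 570.8 -152.4] [24.8 25.8] 45.9 z [166. 176. 180.]
s11 neckC 71 [ 501.8 -144.5] [26.  23.6] 25.9 z [165. 176. 179.]
s11 neckC 71 [579.  -84.3] [28.3 23.4] 89.1 z [167. 176. 180.]
top11 board 3216 ((543.5208740234375, 143.63906860351562), (235.97023010253906, 149.6322784423828), 2.3542568683624268) [141. 146. 150.]
top11 grip 360 ((542.493408203125, 139.7935
[... 189 characters left out ...]
.2810986042022705) [156. 159. 163.]
top11 ends 295 ((420.03131103515625, 132.9683837890625), (11.969887733459473, 162.22329711914062), 2.3782269954681396) [156. 159. 163.]
s11 board 2651 ((536.6455078125, 142.80023193359375), (243.133056640625, 159.20440673828125), 3.9277243614196777) [141. 148. 151.]
s11 grip 433 ((541.1605834960938, 139.81805419921875), (107.75694274902344, 21.202762603759766), 3.3095240592956543) [202. 218. 222.]
s11 ends 251 ((419.0391540527344, 131.8361053466797), (12.502107620239258, 165.08615112304688), 1.9934102296829224) [157. 161. 164.]
s11 ends 221 ((663.21240234375, 141.61306762695312), (10.366003036499023, 164.4882049560547), 2.4987759590148926) [157. 161. 164.]
```

View pics/top11.png

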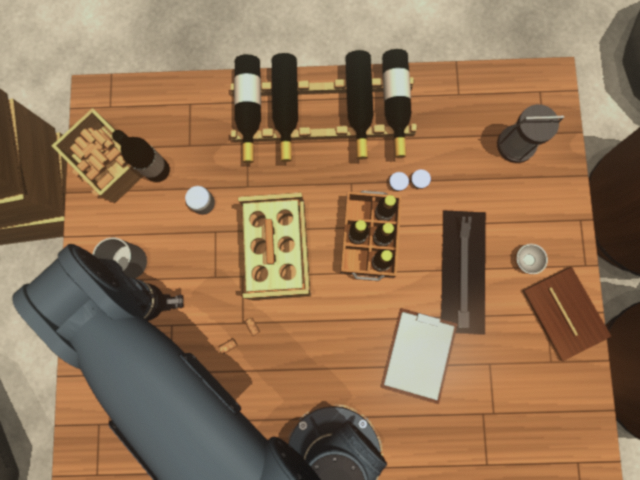

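The final view shows the board seated in the crate at (272,245) and level, within 3 mm of its place. Four bottles stand in their own cells around (372,235), and the bar is straight on the mat. Handing in.

```bash
python3 -c "
from rig import env
print(env.close_job())"
```

```text
the job is handed in; nothing more can be done
None
```

Job handed in at about 55 s with no verdict returned: in the final images all four bottles stand upright in their own carrier cells, the neck board is level on its cleats within 3 mm, and the pry bar lies along the mat after I reset it once when it was knocked askew.

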